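# Load and start the ultrasonic instrument cleaner

## Robot

A 6-joint arm with a two-finger parallel gripper is mounted at the origin on the work surface. World frame = base frame: x ahead of the robot, y to its left, z up, the work surface at z = 0. Lengths are in mm, angles in rad, forces in N, time in s.
With the tool pointing down it reaches from about 325 to 750 mm from the base axis. Payload 7.6 kg.
Tool frame: the origin (TCP) lies where the fingers leave the gripper's body, on its centre line; the fingertips stand 73 mm ahead of it and the grasp point (between the pads) lies 54 mm ahead of it; z points along the fingers, y is the line along which they close (so a half turn about z gives the same grasp; the last joint's range is limited). The gripper opens to 85 mm and grips with 20 to 120 N. Pads are 22 mm wide; open, the fingers measure 114 mm over their backs; the gripper's body (76 mm by 85 mm) begins 54 mm behind the grasp point. The pads swing forward as they close: fully open they stand 13 mm farther back than shut.
Start: joints at [-1.28, 0.052, 1.401, -0, 1.689, -0.07], TCP at [185.36, -491.203, 303.923] pointing down, gripper open.
Joint ranges: [-2.9, 2.9], [-0.91, 2.17], [0.12, 2.37], [-1.06, 4.2], [0.26, 2.73], [-2.93, 2.93]. Speed limits (rad/s): [2.57, 2.57, 3.01, 3.14, 3.14, 3.14].

## Interface

Orientations are given as a rotation vector (axis times angle).
In Python, from bench import ctrl gives the robot as it stands. The module is installed in compiled form; this text tells all that it offers.
- The arm moves only by the tool jog_arm, never from a script. Its argument "plan" is a list that holds one entry, the list of rows, each a list of 4 numbers: the shift along the tool's x, y, z each as a share of 100 cm, from -1 to 1, then the turn about the tool's z as a share of 0.5 rad, from -1 to 1. A call has 1 to 5 rows; each row is the pose to reach, as a shift and turn from the pose commanded when the call began, along the tool's axes at that moment; what a row does not reach only later rows make up. A row lasts 1/8 s, in which the tool goes at most 62.5 mm and 10.7 degrees, less where a joint would pass 70% of its speed; a pose out of reach is approached as far as the arm can. A call with a number of a shift or a turn outside -1 to 1 is refused whole. A call with a gripper value outside its range is refused whole. "grip" is the finger opening in mm, from 0 to 85.4, set as the call begins (left out, the last holds). The fingers move at their own pace and stop on an object; the grip force is fixed at half the most. Time passes only in rows, so rows that repeat a pose let the fingers close. It gives the time, the measured TCP pose, the force, the opening and the grip force at its end, in the units of the state.
- ctrl.sense(): the state, without advancing time (a new reading comes with each control period).
- ctrl.get_image(name): name is "scene" or "top"; returns the picture (480x640x3 uint8, red, green, blue); there is no depth.
- ctrl.camera_params(name): a dict with "K" (3x3 intrinsics, pixels), "R" (3x3) and "t" (3): a world point X has camera coordinates R X + t. Camera axes: x right, y down, z forward; pixel columns grow to the right and rows downward; lengths in mm; the calibration is good to about 2 mm. A picture is of the moment at which its call begins. camera_params takes no time and is no camera call.
- ctrl.close_job(): hands the job in; it is judged then, once.
The state is a dict: "t": time; "joints": joint angles; "dq": joint speeds; "effort": joint torques, N m; "ee_pos": TCP position; "tool_rot": TCP orientation; "force": force on the tool from outside, world axes, zero at the start; "wrist_torque": the same for the moment, N m; "width": finger opening in mm; "grip_force": force on a finger pad.
Only numpy, scipy, OpenCV 4.12 (cv2) and the standard library are available. Lean on these libraries where they do the work, as an engineer would, in place of code of your own. Each camera call takes 0.05 s, during which the arm holds its last target. There are 200 camera calls.

## Task

Clean the used steel instruments: lift the lid off the ultrasonic cleaner by its knob and lay it flat on the counter, knob up, then put every instrument from the mat into the cleaner's basket and put the lid back on so that it sits flush all round. Only then start the cleaner by turning its dial clockwise until it clicks over into the on position; it fills itself. Leave everything else on the counter where it is.

Things in the scene. Friction and masses are not known exactly. Their poses are not given: they have to be found in the camera images.
- cleaner: Bench ultrasonic instrument cleaner, fixed, turned by up to 17 degrees. Origin on the counter under the tank's centre; at yaw 0 the front faces -x. White housing round the tank: its x -70 to 70 mm, y -113 to 113 mm, 150 mm high; in front the grey control deck: x -170 to -70 mm, same width, 140 mm high. Tank mouth 110 mm (x) by 180 mm (y). Two hoses behind, out to x = 145 mm, can be ignored.
- basket (a point): Centre of the floor of the fixed wire basket in the tank, 85 mm above the counter, 65 mm under the rim; axes as the cleaner. The basket fills the tank: 110 mm (x) by 180 mm (y) inside, dry. The instruments fit lying along the cleaner's y; they may touch or lie over one another.
- tank_rim (a point): Centre of the tank's mouth, at the height of the rim, 150 mm above the counter; axes as the cleaner.
- lid: Loose steel lid, 0.26 to 0.42 kg, seated at first. Origin: centre of its underside, z up. A plug 102 (x) by 172 (y) by 8 mm deep fits the tank with 4 mm play each side; a plate 136 by 206 mm (z 8 to 11 mm) rests on the rim; a black knob, 30 mm in diameter, stands on it (z 11 to 47 mm). Fits either way round. Seated, its origin is 8 mm under the rim; on the counter, at height 0.
- lid_knob (a point): On the lid's axis, in the knob 33 mm above the lid's origin (22 mm above the plate): the height at which to grip it.
- dial_part (a joint): Start switch: black rotary dial, vertical axis, on the control deck. Angle in rad, growing clockwise seen from above: 0 = off, 1.2 (69 degrees) = on, stops at both. A sprung detent (0.1 N m) holds it at either end: let go before the middle (0.6) it springs back to off; turned past about 0.75 and let go it snaps over to on.
- dial_grip (a point): On the dial's axis (cleaner x = -120 mm, y = 0), 25.5 mm above the deck: the height to grip. It turns with the dial: x along its grip bar, 42 mm long (x), 14 mm thick (y), 8 to 38 mm above the deck. A white line marks the bar's -x end; at off it points to the cleaner's front.
- clamp: Used instrument: closed steel artery clamp, 147 mm long, lying flat. Origin under its shanks, near its balance point; x along it to the jaws. Shanks 10 mm wide, 8 mm high, x = -40 to 45 mm (grip here); jaws 7 mm wide to x = 82 mm; two finger rings, 49 mm wide over both, x = -65 to -41 mm. 36 to 59 g.
- forceps: Used instrument: steel dressing forceps (tweezers), 131 mm long, lying on its side. Origin under its middle; x along it to the tips. Two rigid blades, 11 mm wide over both at the middle (12 to 15 mm towards the tips), 9 mm high. 28 to 46 g.
- scalpel: Used instrument: steel scalpel handle without blade, 127 mm long, lying flat. Origin under its middle; x along it to the blade end. Handle 10 mm wide and 6 mm high from x = -63 to 29 mm, narrower beyond. 24 to 39 g.
- curette: Used instrument: double-ended steel bone curette, 146 mm long. Origin under its middle; x along it. Handle 10 mm thick and high from x = -42 to 42 mm, a thin shaft with a small spoon at either end. It does not roll. 40 to 65 g.
- chisel: Used instrument: steel bone chisel, 135 mm long, lying flat. Origin under its middle, in the handle; x along it to the cutting end. Handle 12 mm wide, 9 mm high, x = -60 to 22 mm; flat blade 9 mm wide, 4 mm thick to x = 69 mm. 48 to 78 g.
- vial: Bystander: small amber reagent bottle, 36 mm in diameter, 62 mm high; origin under its centre.
- vial_tall: Bystander: taller amber reagent bottle, 42 mm in diameter, 80 mm high; origin under its centre.
- slide_box: Bystander: closed white and grey plastic box for microscope slides, 83 mm by 98 mm by 36 mm high; origin under its centre.
- pen: Bystander: white plastic marker pen with black cap, 134 mm long (x), 12 mm thick, lying near the instruments; origin under its middle. Not an instrument.
- pill_jar: Bystander: white plastic tablet jar, 50 mm in diameter, 66 mm high; origin under its centre.
- thermometer: Bystander: white plastic digital thermometer, 127 mm long (x), 18 mm wide, 11 mm high; origin under its middle. Not an instrument.
- dressing_jar: Bystander: closed round steel dressing jar, 90 mm in diameter, 112 mm high with its small ball knob; origin under its centre.
There are look-alikes about, which are no part of the job. What is shaped like the scalpel but brown or yellow is not meant.

How it is judged:
By the outcome, as a careful person would: the job done as asked, in the order asked, and still so for the second after the job is handed in, with the robot touching nothing.
Of clamp, forceps, scalpel, curette, chisel only 3 to 5 are there at a start; the rules pass over those that are not, and their reading is None.
At some moment in a run one of clamp, forceps, scalpel, curette, chisel may be knocked a few centimetres aside while the robot is not near it.
Once in a run the grip may slacken for a moment while it holds something.
It also fails if it takes over 210 s, if anything falls off the work surface, if the arm or the gripper's body presses on something with over 40 N, if the wrist force passes 120 N, or if a joint passes its speed limit or range.

## Working session

There is one attempt and no reset: what is moved stays moved. The work goes in short steps, Python scripts to look and compute and a tool call to move; the robot and the scene stay as the last step left them, time stands still between calls to the robot, and variables do not carry over. Pictures are saved under pics/ and viewed, at most 15 in all, crops included, and the job is handed in when it is done.

Besides the shell and the picture viewer there is one more tool, called after ">>>" as name([rows], argument=value, ...), one row to a line, values as JSON. jog_arm: Moves the arm, as the interface text tells. Its arguments: {"type":"object","properties":{"plan":{"type":"array"},"grip":{"type":"number"}},"required":["plan"]}

```bash
mkdir -p pics
cat > h.py <<'E'
import numpy as np, cv2
from bench import ctrl
from scipy.spatial.transform import Rotation as Ro
def snap(n,f):
    im=ctrl.get_image(n); cv2.imwrite(f,im[:,:,::-1]); return im
def ray(n,px,z):
    c=ctrl.camera_params(n);K,R,t=[np.array(c[k],float) for k in("K","R","t")]
    px=np.atleast_2d(np.array(px,float)); d=np.c_[px,np.ones(len(px))]@np.linalg.inv(K).T@R
    o=-R.T@t.ravel(); return o+d*((z-o[2])/d[:,2])[:,None]
def proj(n,X):
    c=ctrl.camera_params(n);K,R,t=[np.array(c[k],float) for k in("K","R","t")]
    p=(np.atleast_2d(X)@R.T+t.ravel())@K.T; return p[:,:2]/p[:,2:]
E
python3 - <<'E'
from h import *
for n in("scene","top"):
    snap(n,f"pics/{n}0.png"); c=ctrl.camera_params(n); R=np.array(c["R"]);print(n,np.round(c["K"],1).tolist(),np.round(-R.T@np.ravel(c["t"])),np.round(R,2).tolist())
s=ctrl.sense();print(s)
E
```

```text
scene [[440.3, 0.0, 319.9], [0.0, 440.3, 242.0], [0.0, 0.0, 1.0]] [1033.  181.  868.] [[-0.5, 0.87, -0.0], [0.67, 0.39, -0.63], [-0.55, -0.31, -0.78]]
top [[516.1, 0.0, 317.8], [0.0, 516.1, 244.2], [0.0, 0.0, 1.0]] [ 465. -105. 1343.] [[0.0, -1.0, -0.0], [-1.0, -0.0, -0.06], [0.06, 0.0, -1.0]]
{'t': 0.1, 'joints': array([-1.28035131e+00,  5.27738172e-02,  1.40162625e+00, -3.06602438e-05,
        1.68858061e+00, -7.02890863e-02]), 'dq': array([ 0.00021002, -0.00138134, -0.00367915, -0.00012587,  0.00025818,
       -0.00022915]), 'effort': array([ 2.11991646e-04, -3.82581139e+01, -3.60984099e+01, -7.11096095e-05,
        4.82541800e-03,  4.98912459e-05]), 'ee_pos': array([ 185.27844557, -491.04455118,  303.15500947]), 'tool_rot': array([-3.08927652e+00, -5.63320021e-01,  2.86933769e-04]), 'force': array([-0.23286455, -0.83325341,  0.07675583]), 'wrist_torque': array([-0.04019149, -0.01574916,  0.01794686]), 'grip_force': 0.0, 'width': 85.3906122478145}
```

View pics/top0.png

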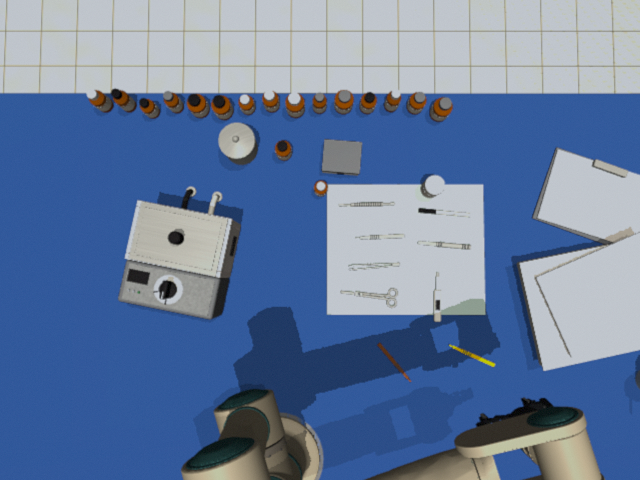

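View pics/scene0.png

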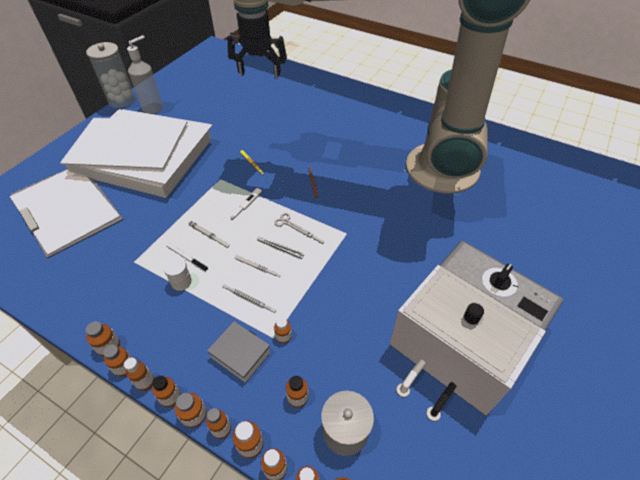

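Top view: the lid knob is at (176,238) and the dial at (168,290). The instrument-like things on the mat are:
- (367,204): curette?
- (380,237): scalpel or chisel?
- (374,266): forceps
- (370,296): clamp
- (444,245): scalpel or chisel?

Not instruments: the pen (444,212), the thermometer (437,297), and the brown (395,362) and yellow (472,355) scalpel look-alikes. One close crop will confirm this.

Run:
```python
from h import *
im=cv2.imread("pics/top0.png"); c=im[180:325,325:490]
cv2.imwrite("pics/crop0.png",cv2.resize(c,(792,580)[:2] and None,fx=4,fy=4,interpolation=cv2.INTER_CUBIC))
g=cv2.cvtColor(c,cv2.COLOR_BGR2GRAY); print(np.median(g))
m=(g<np.median(g)-18).astype(np.uint8); m=cv2.morphologyEx(m,cv2.MORPH_CLOSE,np.ones((3,3)))
n,l,st,ce=cv2.connectedComponentsWithStats(m)
for i in range(1,n):
    if st[i,4]<40 or st[i,4]>3000: continue
    p=np.argwhere(l==i)[:,::-1]+[325,180]; w=ray("top",p,5)[:,:2]
    r=cv2.minAreaRect(w.astype(np.float32)); print(np.round(ce[i]+[325,180]),st[i,4],np.round(w.mean(0)),np.round(r[0]),np.round(r[1]),round(r[2],1))
```

```text
197.0
[368. 204.] 244 [ 650. -233.] [ 651. -229.] [ 13. 143.] 0.1
[428. 211.] 131 [ 632. -389.] [ 632. -394.] [63. 16.] 84.9
[370. 237.] 95 [ 563. -238.] [ 564. -232.] [13. 68.] 0.1
[452. 245.] 208 [ 542. -450.] [ 543. -446.] [102.  17.] 85.3
[372. 265.] 248 [ 489. -242.] [ 488. -247.] [ 18. 132.] 2.3
[376. 296.] 426 [ 412. -253.] [ 423. -237.] [149.  53.] 73.5
```

View pics/crop0.png

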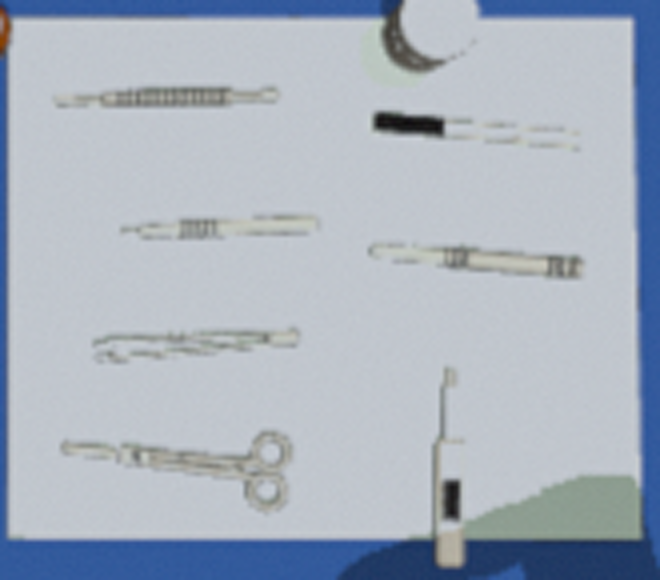

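The crop shows all five instruments, each in the place listed: curette, scalpel, forceps and clamp on the left, chisel on the right with its tip to the left. The pen (black cap) and the thermometer (display) are clearly different. Next I measure the cleaner.

```bash
cat >> h.py <<'E'
def mv(x,y,z,yaw,s=None):
    """world target TCP and tool-x heading (deg): shift shares, turn shares"""
    s=s or ctrl.sense(); R=Ro.from_rotvec(s["tool_rot"]).as_matrix()
    d=R.T@(np.array([x,y,z])-s["ee_pos"])/1000
    h=np.degrees(np.arctan2(R[1,0],R[0,0])); dy=(yaw-h+90)%180-90
    print("shift",np.round(d,4),"turn",round(-np.radians(dy)/0.5,3),"h",round(h,1),"tilt",np.round(R[:,2],3))
E
python3 - <<'E'
from h import *
c=lambda p:np.array(p)/4+[325,180]
for n,a,b,f in(("curette",(55,100),(280,95),.5),("scalpel",(122,230),(320,222),.5),("forceps",(93,348),(300,337),.5),("clamp",(62,447),(291,474),.558),("chisel",(370,250),(583,268),.52)):
    w=ray("top",[c(a),c(b)],5)[:,:2]; d=w[0]-w[1]; print(n,np.round(w[0]+f*(w[1]-w[0]),1),round(np.hypot(*d)),round(np.degrees(np.arctan2(d[1],d[0])),1))
im=cv2.imread("pics/top0.png"); g=im.max(2)
for nm,bx,z in(("knob",(160,222,195,255),189),("dial",(150,272,190,308),178)):
    x0,y0,x1,y1=bx; m=(g[y0:y1,x0:x1]<60).astype(np.uint8); n,l,st,ce=cv2.connectedComponentsWithStats(m)
    i=1+st[1:,4].argmax(); px=ce[i]+[x0,y0]; print(nm,st[i],px,np.round(ray("top",px,z),1))
c=im[170:345,95:270]; cv2.imwrite("pics/crop1.png",cv2.resize(c,None,fx=3.4,fy=3.4,interpolation=cv2.INTER_CUBIC))
im=cv2.imread("pics/scene0.png"); g=im.max(2)
for nm,bx in(("knob",(455,295,495,335)),("dial",(480,255,520,298))):
    x0,y0,x1,y1=bx; m=(g[y0:y1,x0:x1]<60).astype(np.uint8); n,l,st,ce=cv2.connectedComponentsWithStats(m)
    i=1+st[1:,4].argmax(); px=ce[i]+[x0,y0]; print(nm,st[i],px,np.round(ray("scene",px,170),1))
E
```

```text
curette [ 648.4 -229.7] 147 91.4
scalpel [ 564.4 -264.2] 129 92.4
forceps [ 488.7 -248. ] 134 93.2
clamp [ 411.6 -243.3] 149 83.4
chisel [ 543.  -432.6] 138 85.3
knob [  9  10  15  12 147] [175.71428571 237.60544218] [[547.4 216.4 189. ]]
dial [ 10   9  16  17 206] [167.7184466  288.69417476] [[432.8 235.4 178. ]]
knob [  9   9  20  20 290] [473.44827586 313.49310345] [[550.  222.2 170. ]]
dial [ 10   9  22  26 318] [500.93081761 278.91823899] [[450.7 244.7 170. ]]
```

View pics/crop1.png

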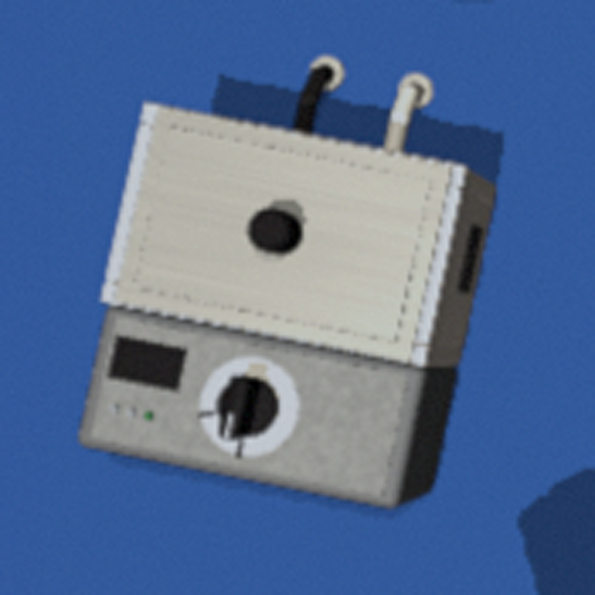

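The crop shows housing-top corners near (147,103), (103,300), (425,366), (467,165), the knob in the middle, and the dial's white line pointing to the front (off).

Run:
```python
from h import *
c=lambda p:np.array(p)/3.4+[95,170]
w=ray("top",[c(p) for p in((147,103),(103,300),(425,366),(467,165))],150)[:,:2]
d=ray("top",[c(p) for p in((80,443),(400,506))],140)[:,:2]
print(w.round(1),d.round(1),"ctr",w.mean(0))
for a,b in((w[0],w[1]),(w[3],w[2])): v=a-b; print(np.hypot(*v),np.degrees(np.arctan2(v[1],v[0])))
for a,b in((w[0],w[3]),(w[1],w[2]),(d[0],d[1])): v=a-b; print(np.hypot(*v),np.degrees(np.arctan2(v[1],v[0]))-90)
print("deckfront mid",d.mean(0), "dialbase", ray("top",c((249,407)),140), "knobplate",ray("top",c((275,236)),175))
# stereo knob: closest point of two rays
def st(p,q):
    a,b=ray("top",p,0)[0],ray("top",p,300)[0]; e,f=ray("scene",q,0)[0],ray("scene",q,300)[0]
    u,v=b-a,f-e; s=np.linalg.lstsq(np.c_[u,-v],e-a,rcond=None)[0]; print((a+u*s[0]).round(1),(e+v*s[1]).round(1))
st((175.7,237.6),(473.4,313.5)); st((167.7,288.7),(500.9,278.9))
```

```text
[[637.1 316.2]
 [502.1 343.1]
 [457.7 123.3]
 [594.9  96.4]] [[404.7 360.3]
 [362.4 141. ]] ctr [547.94161451 219.75709538]
137.69479986919558 -11.276494789766195
139.7482400744104 -11.096396333759369
223.83916759019894 -10.88001082663611
224.27364559742787 -11.40520359717219
223.3143867724186 -10.90064148470988
deckfront mid [383.54392579 250.624314  ] dialbase [[429.4217234  245.22254676 140.        ]] knobplate [[544.27985629 219.8441807  175.        ]]
[548.9 222.2 168.2] [548.9 222.3 168.3]
[431.9 244.7 146.4] [431.4 246.7 147. ]
```

Run:
```python
from h import *
mv(547.5,220,300,-11.1)
```

```text
shift [ 0.5899 -0.5374  0.0039] turn 1.109 h 20.7 tilt [-0.     0.001 -1.   ]
```

>>> jog_arm([
  [[0.045, -0.041, 0, 0], [0.09, -0.082, 0, 0], [0.135, -0.123, 0, 0], [0.17, -0.155, 0, 0], [0.2, -0.18, 0, 0]],
], grip=85)

```text
t: 0.72
ee_pos: [309.4, -250.4, 303.7]
tool_rot: [-3.09, -0.565, -0.0]
force: [0.1, 0.2, 0.0]
width: 84.9
grip_force: 0.0
```

>>> jog_arm([
  [[0.045, -0.041, 0, 0], [0.09, -0.082, 0, 0], [0.135, -0.123, 0, 0], [0.17, -0.155, 0, 0], [0.2, -0.18, 0, 0]],
])

```text
t: 1.35
ee_pos: [432.9, -11.2, 303.6]
tool_rot: [-3.09, -0.566, 0.001]
force: [0.3, -0.2, -0.8]
width: 85.0
grip_force: 0.0
```

>>> jog_arm([
  [[0.045, -0.041, 0, 0], [0.09, -0.082, 0, 0], [0.135, -0.123, 0, 0], [0.17, -0.155, 0, 0], [0.19, -0.177, 0, 0]],
])

```text
t: 1.98
ee_pos: [548.2, 221.6, 302.7]
tool_rot: [3.09, 0.566, -0.003]
force: [-0.5, -0.2, 0.3]
width: 84.7
grip_force: 0.0
```

Run:
```python
from h import *
mv(547.5,220,229,20.7)
```

```text
shift [-0.001   0.0012  0.0737] turn 0.002 h 20.8 tilt [-0.002 -0.001 -1.   ]
```

>>> jog_arm([
  [[-0.001, 0.001, 0.03, 0], [-0.001, 0.001, 0.06, 0], [-0.001, 0.001, 0.072, 0], [-0.001, 0.001, 0.072, 0]],
])

```text
t: 2.48
ee_pos: [547.0, 218.1, 231.3]
tool_rot: [3.09, 0.563, -0.002]
force: [-1.0, 0.1, 0.9]
width: 85.0
grip_force: 0.0
```

>>> jog_arm([
  [[0, 0, 0, 0], [0, 0, 0, 0], [0, 0, 0, 0], [0, 0, 0, 0], [0, 0, 0, 0]],
], grip=10)

```text
t: 3.1
ee_pos: [547.5, 218.4, 232.9]
tool_rot: [-3.09, -0.564, -0.003]
force: [-0.9, 0.5, 6.0]
width: 28.6
grip_force: 60.2
```

>>> jog_arm([
  [[0, 0, 0, 0], [0, 0, 0, 0]],
])

```text
t: 3.35
ee_pos: [547.5, 218.4, 232.9]
tool_rot: [-3.09, -0.564, -0.003]
force: [-1.4, 0.5, 5.2]
width: 28.0
grip_force: 60.2
```

>>> jog_arm([
  [[0, 0, -0.01, 0], [0, 0, -0.02, 0], [0, 0, -0.04, 0], [0, 0, -0.07, 0], [0, 0, -0.1, 0]],
])

```text
t: 3.98
ee_pos: [547.1, 218.1, 332.7]
tool_rot: [3.09, 0.563, -0.002]
force: [0.4, -0.3, -3.2]
width: 28.1
grip_force: 59.5
```

Run:
```python
from h import *
im=snap("scene","pics/s1.png"); print(ctrl.sense()["force"],ctrl.sense()["ee_pos"])
mv(545,-20,325,-58.3)
```

```text
[-0.33130192 -1.34636974  1.19802015] [547.60348891 218.28934183 337.92229743]
shift [-0.0866  0.222   0.0125] turn 2.757 h 20.7 tilt [ 0.006  0.002 -1.   ]
```

View pics/s1.png

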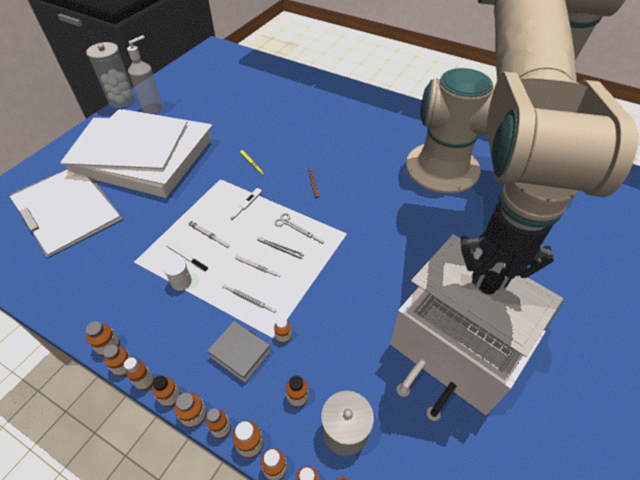

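The scene view shows the lid held clear above the tank, with the empty basket visible at (465,335).

>>> jog_arm([
  [[-0.01, 0.025, 0, 0], [-0.03, 0.075, 0, 0], [-0.05, 0.13, 0, 0], [-0.07, 0.18, 0, 0], [-0.087, 0.222, 0, 0]],
])

```text
t: 4.65
ee_pos: [543.8, -22.2, 331.2]
tool_rot: [3.091, 0.562, -0.001]
force: [0.7, 0.1, -2.9]
width: 28.4
grip_force: 59.8
```

>>> jog_arm([
  [[0, 0, 0, 0.2], [0, 0, 0, 0.4], [0, 0, 0, 0.6], [0, 0, 0, 0.8], [0, 0, 0, 0.92]],
])

```text
t: 5.28
ee_pos: [544.1, -20.3, 331.1]
tool_rot: [3.137, -0.16, -0.002]
force: [-0.3, -0.2, -4.4]
width: 28.4
grip_force: 60.1
```

>>> jog_arm([
  [[0, 0, 0, 0.2], [0, 0, 0, 0.4], [0, 0, 0, 0.6], [0, 0, 0, 0.8], [0, 0, 0, 0.92]],
])

```text
t: 5.9
ee_pos: [544.0, -20.2, 331.1]
tool_rot: [3.018, -0.871, -0.002]
force: [0.3, -0.3, -3.9]
width: 28.8
grip_force: 42.6
```

>>> jog_arm([
  [[0, 0, 0, 0.2], [0, 0, 0, 0.4], [0, 0, 0, 0.6], [0, 0, 0, 0.8], [0, 0, 0, 0.92]],
])

```text
t: 6.52
ee_pos: [544.0, -20.2, 331.1]
tool_rot: [2.74, -1.536, -0.002]
force: [0.3, 0.2, -3.9]
width: 27.7
grip_force: 62.2
```

Run:
```python
from h import *
s=ctrl.sense();print(s["ee_pos"],s["force"],s["width"],s["joints"].round(2))
im=snap("top","pics/t2.png"); cv2.imwrite("pics/t2c.png",cv2.resize(im[150:330,100:420,::-1],None,fx=2,fy=2))
mv(545,-20,91,-58.3)
```

```text
[544.04736964 -20.20708506 331.12021184] [ 0.26564009  0.17836073 -3.90505782] 27.70979765742858 [-0.1   0.1   1.29 -0.    1.75  2.49]
shift [ 0.0004 -0.0011  0.2402] turn -0.012 h -58.7 tilt [-0.001 -0.    -1.   ]
```

View pics/t2c.png

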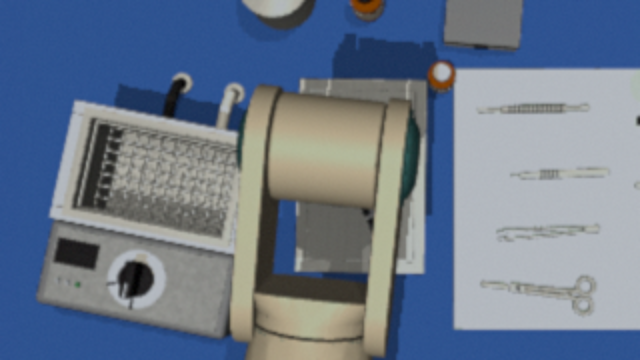

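The lid is held square between cleaner and mat at about (362,175) in the crop, clear of the small vial (441,75). Lowering it now.

>>> jog_arm([
  [[0, 0, 0.05, 0], [0, 0, 0.1, 0], [0, 0, 0.15, 0], [0, 0, 0.19, 0], [0, 0, 0.215, 0]],
])

```text
t: 7.2
ee_pos: [542.9, -20.1, 113.9]
tool_rot: [2.742, -1.53, -0.005]
force: [0.1, 0.3, -3.7]
width: 28.0
grip_force: 62.0
```

>>> jog_arm([
  [[0, 0, 0.007, 0], [0, 0, 0.014, 0], [0, 0, 0.018, 0], [0, 0, 0.021, 0], [0, 0, 0.021, 0]],
])

```text
t: 7.82
ee_pos: [544.3, -20.2, 96.1]
tool_rot: [-2.742, 1.532, -0.001]
force: [0.5, -0.5, -2.8]
width: 28.4
grip_force: 62.1
```

Run:
```python
from h import *
s=ctrl.sense();print(s["ee_pos"],s["force"],s["wrist_torque"])
```

```text
[544.28419502 -20.21619938  96.1155194 ] [ 0.46405275 -0.52036277 -2.79734921] [-0.03184938  0.00461351  0.0008978 ]
```

>>> jog_arm([
  [[0, 0, 0.002, 0], [0, 0, 0.004, 0], [0, 0, 0.005, 0], [0, 0, 0.005, 0]],
])

```text
t: 8.32
ee_pos: [544.2, -20.2, 91.0]
tool_rot: [2.742, -1.533, 0.0]
force: [-0.0, 0.4, -1.9]
width: 28.3
grip_force: 62.3
```

>>> jog_arm([
  [[0, 0, 0.0015, 0], [0, 0, 0.0015, 0], [0, 0, 0.0015, 0]],
])

```text
t: 8.7
ee_pos: [544.3, -20.2, 90.9]
tool_rot: [2.742, -1.532, 0.0]
force: [-8.0, 1.4, 8.7]
width: 28.4
grip_force: 63.6
```

>>> jog_arm([
  [[0, 0, 0, 0], [0, 0, 0, 0], [0, 0, 0, 0], [0, 0, 0, 0]],
], grip=85)

```text
t: 9.2
ee_pos: [544.2, -20.2, 89.3]
tool_rot: [2.742, -1.533, 0.0]
force: [0.2, -0.3, 0.2]
width: 85.1
grip_force: 0.0
```

>>> jog_arm([
  [[0, 0, -0.03, 0], [0, 0, -0.08, 0], [0, 0, -0.13, 0], [0, 0, -0.18, 0], [0, 0, -0.2, 0]],
])

```text
t: 9.82
ee_pos: [544.8, -20.2, 293.3]
tool_rot: [-2.741, 1.531, -0.008]
force: [-0.3, 0.7, -0.7]
width: 85.1
grip_force: 0.0
```

Run:
```python
from h import *
s=ctrl.sense();print(s["ee_pos"],s["joints"].round(2))
mv(648.5,-230,290,91)
```

```text
[544.77131192 -20.24939133 293.3378392 ] [-0.1   0.11  1.36 -0.    1.67  2.49]
shift [0.233  0.0216 0.0041] turn 1.068 h -58.4 tilt [ 0.006 -0.001 -1.   ]
```

>>> jog_arm([
  [[0, 0, 0, -0.35], [0, 0, 0, -0.7], [0, 0, 0, -1]],
])

```text
t: 10.2
ee_pos: [544.2, -20.2, 289.3]
tool_rot: [3.038, -0.799, 0.0]
force: [-0.6, 0.4, -0.1]
width: 85.1
grip_force: 0.0
```

>>> jog_arm([
  [[0, 0, 0, -0.35], [0, 0, 0, -0.7], [0, 0, 0, -1]],
])

```text
t: 10.58
ee_pos: [544.2, -20.2, 289.3]
tool_rot: [3.141, -0.022, -0.0]
force: [-0.6, -0.3, 0.3]
width: 85.0
grip_force: 0.0
```

>>> jog_arm([
  [[0, 0, 0, -0.35], [0, 0, 0, -0.7], [0, 0, 0, -1]],
])

```text
t: 10.95
ee_pos: [544.2, -20.2, 289.3]
tool_rot: [3.049, 0.756, 0.0]
force: [0.9, -0.2, 0.3]
width: 84.9
grip_force: 0.0
```

>>> jog_arm([
  [[0, 0, 0, -0.35], [0, 0, 0, -0.7], [0, 0, 0, -1]],
])

```text
t: 11.32
ee_pos: [544.2, -20.2, 289.3]
tool_rot: [2.767, 1.487, -0.0]
force: [-0.4, 0.2, 0.7]
width: 84.9
grip_force: 0.0
```

>>> jog_arm([
  [[0, 0, 0, -0.35], [0, 0, 0, -0.7], [0, 0, 0, -1], [0, 0, 0, -1]],
], grip=40)

```text
t: 11.82
ee_pos: [544.2, -20.2, 289.3]
tool_rot: [2.321, 2.118, -0.0]
force: [-0.3, 0.7, 0.1]
width: 39.8
grip_force: 0.0
```

Run:
```python
from h import *
s=ctrl.sense();print(s["ee_pos"],s["joints"].round(2),s["width"])
mv(648.5,-230,200,91.4)
```

```text
[544.20173904 -20.19730669 289.3108511 ] [-0.1   0.11  1.37 -0.    1.66 -0.01] 39.773379158038956
shift [-0.1994  0.123   0.0893] turn -0.232 h 84.8 tilt [-0. -0. -1.]
```

>>> jog_arm([
  [[-0.05, 0.03, 0, -0.05], [-0.1, 0.06, 0.02, -0.1], [-0.15, 0.092, 0.05, -0.23], [-0.199, 0.123, 0.085, -0.23], [-0.199, 0.123, 0.089, -0.23]],
])

```text
t: 12.45
ee_pos: [648.1, -232.2, 195.0]
tool_rot: [-2.197, -2.237, 0.005]
force: [-1.6, 0.5, -0.0]
width: 39.8
grip_force: 0.0
```

Run:
```python
from h import *
im=snap("top","pics/t3.png"); cv2.imwrite("pics/t3c.png",cv2.resize(im[170:330,230:490,::-1],None,fx=3,fy=3))
mv(648.5,-230,77,91.4)
```

```text
shift [0.0011 0.0009 0.1188] turn -0.009 h 91.1 tilt [-0.005  0.002 -1.   ]
```

View pics/t3c.png

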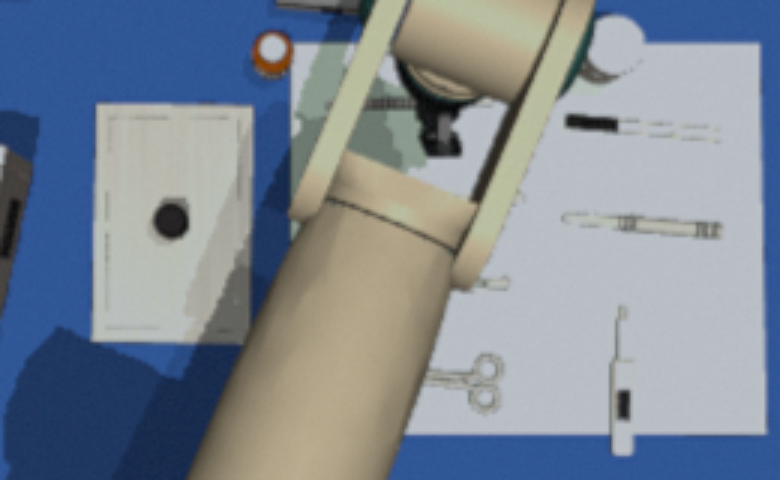

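The lid lies flat with its knob up at (172,220), clear of the mat, and everything else is in place. Picking up the curette.

>>> jog_arm([
  [[0.001, 0.001, 0.04, 0], [0.001, 0.001, 0.08, 0], [0.001, 0.001, 0.105, 0], [0.001, 0.001, 0.117, 0], [0.001, 0.001, 0.117, 0]],
])

```text
t: 13.12
ee_pos: [650.0, -227.8, 84.2]
tool_rot: [2.193, 2.249, 0.0]
force: [0.1, 0.4, 1.0]
width: 39.9
grip_force: 0.0
```

>>> jog_arm([
  [[0, 0, 0, 0], [0, 0, 0, 0], [0, 0, 0, 0], [0, 0, 0, 0], [0, 0, 0, 0]],
], grip=0)

```text
t: 13.75
ee_pos: [649.8, -228.5, 83.4]
tool_rot: [2.194, 2.249, -0.0]
force: [0.7, -0.3, -0.2]
width: -0.2
grip_force: 0.0
```

>>> jog_arm([
  [[0, 0, 0, 0], [0, 0, 0, 0], [0, 0, 0, 0], [0, 0, 0.004, 0], [0, 0, 0.008, 0]],
], grip=40)

```text
t: 14.38
ee_pos: [649.7, -228.4, 75.0]
tool_rot: [-2.193, -2.249, 0.0]
force: [-0.5, -0.4, -0.0]
width: 40.1
grip_force: 0.0
```

>>> jog_arm([
  [[0, 0, 0, 0], [0, 0, 0, 0], [0, 0, 0, 0], [0, 0, 0, 0], [0, 0, 0, 0]],
], grip=0)

```text
t: 15.0
ee_pos: [649.8, -228.4, 75.4]
tool_rot: [2.193, 2.249, -0.0]
force: [0.0, -0.1, 0.1]
width: 7.4
grip_force: 60.6
```

>>> jog_arm([
  [[0, 0, -0.03, 0], [0, 0, -0.08, 0], [0, 0, -0.14, 0], [0, 0, -0.19, 0], [0, 0, -0.2, 0]],
])

```text
t: 15.62
ee_pos: [650.5, -228.7, 281.1]
tool_rot: [2.188, 2.243, 0.005]
force: [-1.0, 0.3, -0.4]
width: 7.5
grip_force: 60.6
```

```bash
cat >> h.py <<'E'
def bask(cx,cy,z,yaw=78.9):
    a=np.radians(-11.1); p=np.array([547.5,219.5])+cx*np.array([np.cos(a),np.sin(a)])+cy*np.array([-np.sin(a),np.cos(a)]); mv(p[0],p[1],z,yaw)
E
python3 - <<'E'
from h import *
s=ctrl.sense();print(s["ee_pos"],s["width"],s["force"]); bask(27,0,275)
E
```

```text
[ 650.49468238 -228.70730239  281.14540628] 7.5272269909606315 [-0.99340243  0.26209004 -0.43489771]
shift [ 0.4448 -0.0654  0.004 ] turn 0.438 h 91.4 tilt [ 0.008 -0.003 -1.   ]
```

>>> jog_arm([
  [[0.03, -0.004, 0, 0], [0.08, -0.012, 0, 0.1], [0.13, -0.02, 0, 0.2], [0.18, -0.027, 0, 0.3], [0.23, -0.034, 0, 0.438]],
])

```text
t: 16.25
ee_pos: [609.3, 2.2, 273.9]
tool_rot: [-2.427, -1.992, 0.002]
force: [-0.2, 0.5, -0.2]
width: 7.6
grip_force: 60.6
```

Run:
```python
from h import *
bask(27,0,275)
```

```text
shift [ 0.2012 -0.076  -0.001 ] turn -0.005 h 78.8 tilt [-0.002  0.    -1.   ]
```

>>> jog_arm([
  [[0.05, -0.019, 0, 0], [0.1, -0.038, 0, 0], [0.15, -0.057, 0, 0], [0.2, -0.076, 0, 0], [0.2, -0.076, 0, 0]],
])

```text
t: 16.88
ee_pos: [572.7, 214.8, 273.8]
tool_rot: [-2.42, -2.001, 0.003]
force: [0.1, -1.0, -1.5]
width: 7.3
grip_force: 60.6
```

Run:
```python
from h import *
bask(27,0,172)
```

```text
shift [-0.0002  0.0016  0.1018] turn 0.01 h 79.2 tilt [-0.002 -0.    -1.   ]
```

>>> jog_arm([
  [[0, 0, 0.04, 0], [0, 0, 0.08, 0], [0, 0, 0.098, 0], [0, 0, 0.105, 0], [0, 0, 0.105, 0]],
])

```text
t: 17.5
ee_pos: [574.7, 211.6, 177.5]
tool_rot: [2.425, 1.994, 0.008]
force: [-21.1, -3.0, 29.5]
width: 6.7
grip_force: 86.2
```

>>> jog_arm([
  [[0, 0, 0, 0], [0, 0, 0, 0], [0, 0, 0, 0]],
])

```text
t: 17.88
ee_pos: [574.7, 211.6, 177.5]
tool_rot: [2.425, 1.994, 0.008]
force: [-20.4, -2.5, 30.1]
width: 7.2
grip_force: 86.1
```

>>> jog_arm([
  [[0, 0, -0.02, 0], [0, 0, -0.035, 0], [0, 0, -0.035, 0], [0, 0, -0.035, 0]],
])

```text
t: 18.38
ee_pos: [573.9, 211.3, 204.4]
tool_rot: [-2.426, -1.995, 0.002]
force: [0.5, 0.0, -0.7]
width: 6.8
grip_force: 76.5
```

Run:
```python
from h import *
im=snap("scene","pics/s4.png"); cv2.imwrite("pics/s4c.png",cv2.resize(im[180:440,370:590,::-1],None,fx=2.2,fy=2.2))
s=ctrl.sense();print(s["ee_pos"],s["force"],s["width"]); bask(12,0,185)
```

```text
[573.77814019 211.35067414 204.15270617] [ 0.19878629 -0.11831306 -1.02605587] 7.050444083671605
shift [ 0.003  -0.0153  0.0192] turn -0.001 h 78.9 tilt [-0.002 -0.001 -1.   ]
```

View pics/s4c.png

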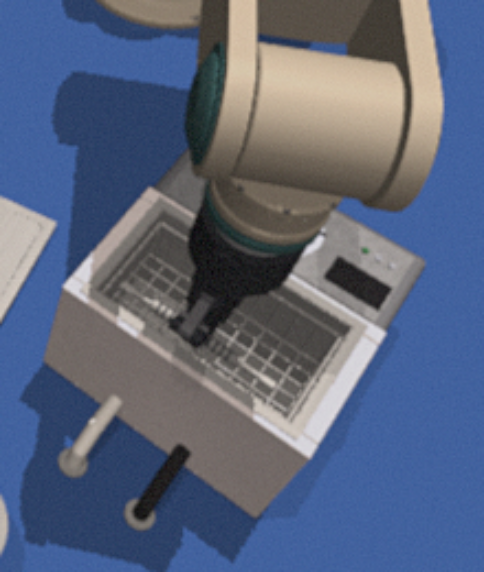

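The crop shows the curette held over the basket and the gripper's knuckle hanging over the rear rim at (200,320). That was the contact, so I move inward.

>>> jog_arm([
  [[0.003, -0.016, 0, 0], [0.003, -0.016, 0, 0], [0.003, -0.016, 0.01, 0], [0.003, -0.016, 0.018, 0], [0.003, -0.016, 0.018, 0]],
])

```text
t: 19.05
ee_pos: [558.6, 217.2, 185.7]
tool_rot: [-2.426, -1.995, 0.004]
force: [0.5, -0.4, -1.4]
width: 7.1
grip_force: 76.5
```

>>> jog_arm([
  [[0, 0, 0.004, 0], [0, 0, 0.008, 0], [0, 0, 0.012, 0], [0, 0, 0.012, 0]],
])

```text
t: 19.55
ee_pos: [558.8, 217.5, 174.9]
tool_rot: [-2.426, -1.996, 0.001]
force: [-0.3, 0.7, -0.2]
width: 6.8
grip_force: 76.5
```

>>> jog_arm([
  [[0, 0, 0.004, 0], [0, 0, 0.008, 0], [0, 0, 0.01, 0], [0, 0, 0.01, 0]],
])

```text
t: 20.05
ee_pos: [558.8, 217.6, 165.1]
tool_rot: [-2.426, -1.996, 0.001]
force: [0.0, -0.7, -0.5]
width: 6.7
grip_force: 76.5
```

>>> jog_arm([
  [[0, 0, 0, 0], [0, 0, 0, 0], [0, 0, 0, 0]],
], grip=26)

```text
t: 20.42
ee_pos: [556.9, 218.0, 165.2]
tool_rot: [-2.423, -1.995, 0.008]
force: [-16.2, -0.3, 4.2]
width: 25.9
grip_force: 0.0
```

>>> jog_arm([
  [[0, 0, -0.03, 0], [0, 0, -0.07, 0], [0, 0, -0.11, 0], [0, 0, -0.11, 0]],
])

```text
t: 20.92
ee_pos: [559.9, 217.9, 280.3]
tool_rot: [2.424, 1.994, 0.012]
force: [-0.9, 0.4, -0.9]
width: 26.0
grip_force: 0.0
```

Run:
```python
from h import *
s=ctrl.sense();print(s["ee_pos"],s["force"],s["width"]); mv(564,-250,275,92.4)
```

```text
[559.88936769 217.91812372 280.25257993] [-0.85357811  0.36618807 -0.94321004] 26.04291193701669
shift [-0.4584  0.0942  0.0041] turn -0.472 h 78.9 tilt [ 0.008  0.002 -1.   ]
```

```bash
cat > chk.py <<'E'
from h import *
a=cv2.imread("pics/top0.png")[180:325,325:490]; import time
b=ctrl.get_image("top")[180:325,325:490,::-1]
g0,g=[cv2.cvtColor(np.ascontiguousarray(i),cv2.COLOR_BGR2GRAY).astype(int) for i in(a,b)]
P=dict(curette=(648.4,-229.7,91.4),scalpel=(564.4,-264.2,92.4),forceps=(488.7,-248,93.2),clamp=(411.6,-243.3,83.4),chisel=(543,-432.6,85.3))
for n,(x,y,h) in P.items():
    u,v=proj("top",[x,y,5])[0]; u,v=int(u)-325,int(v)-180; u0,v0=max(u-32,0),max(v-7,0); sl=(slice(v0,v+9),slice(u0,u+33))
    print(n,"meandiff",round(abs(g0[sl]-g[sl]).mean(),2))
m=(g<np.median(g)-18).astype(np.uint8); m=cv2.morphologyEx(m,cv2.MORPH_CLOSE,np.ones((3,3)))
k,l,st,ce=cv2.connectedComponentsWithStats(m)
print([(np.round(ce[i]+[325,180]).tolist(),int(st[i,4])) for i in range(1,k) if 40<st[i,4]<3000])
E
python3 chk.py
```

```text
curette meandiff 14.84
scalpel meandiff 7.64
forceps meandiff 7.46
clamp meandiff 7.27
chisel meandiff 7.33
[([428.0, 211.0], 129), ([370.0, 237.0], 94), ([452.0, 245.0], 201), ([372.0, 265.0], 226), ([376.0, 296.0], 412)]
```

Only the curette has gone from the mat; the rest are unmoved. The scalpel is next.

>>> jog_arm([
  [[-0.04, 0.008, 0, 0], [-0.1, 0.02, 0, -0.1], [-0.16, 0.032, 0, -0.25], [-0.22, 0.045, 0, -0.4], [-0.28, 0.057, 0, -0.47]],
], grip=40)

```text
t: 21.6
ee_pos: [560.2, -70.0, 273.8]
tool_rot: [-2.172, -2.267, 0.002]
force: [1.1, -0.9, -0.8]
width: 40.3
grip_force: 0.0
```

Run:
```python
from h import *
mv(564.2,-268,180,92.4)
```

```text
shift [-0.198  -0.0043  0.0937] turn 0.002 h 92.4 tilt [-0.002  0.    -1.   ]
```

>>> jog_arm([
  [[-0.06, -0.001, 0.02, 0], [-0.12, -0.002, 0.04, 0], [-0.17, -0.003, 0.07, 0], [-0.195, -0.004, 0.09, 0], [-0.195, -0.004, 0.094, 0]],
])

```text
t: 22.22
ee_pos: [563.3, -264.3, 177.6]
tool_rot: [-2.175, -2.259, 0.003]
force: [-0.8, 1.0, 0.1]
width: 40.0
grip_force: 0.0
```

>>> jog_arm([
  [[0, 0, 0, 0], [0, 0, 0.04, 0], [0, 0, 0.07, 0], [0, 0, 0.07, 0]],
])

```text
t: 22.72
ee_pos: [564.2, -261.4, 109.7]
tool_rot: [-2.171, -2.265, 0.002]
force: [-0.8, 0.6, 1.1]
width: 39.7
grip_force: 0.0
```

Run:
```python
from h import *
mv(564.2,-268,75,92.4)
```

```text
shift [-0.0067 -0.0002  0.0347] turn 0.001 h 92.4 tilt [-0.004  0.002 -1.   ]
```

>>> jog_arm([
  [[-0.007, 0, 0.01, 0], [-0.007, 0, 0.025, 0], [-0.007, 0, 0.034, 0], [-0.007, 0, 0.034, 0], [-0.007, 0, 0.034, 0]],
])

```text
t: 23.35
ee_pos: [565.3, -270.3, 77.8]
tool_rot: [2.175, 2.266, 0.0]
force: [-0.4, -0.1, 0.2]
width: 40.0
grip_force: 0.0
```

>>> jog_arm([
  [[0, 0, 0, 0], [0, 0, 0, 0], [0, 0, 0, 0], [0, 0, 0, 0], [0, 0, 0, 0]],
], grip=0)

```text
t: 23.98
ee_pos: [565.4, -270.3, 78.0]
tool_rot: [2.175, 2.266, 0.0]
force: [-0.6, -0.2, 5.4]
width: 4.4
grip_force: 59.9
```

>>> jog_arm([
  [[0, 0, 0, 0], [0, 0, 0, 0], [0, 0, 0.003, 0], [0, 0, 0.0045, 0], [0, 0, 0.0045, 0]],
], grip=30)

```text
t: 24.6
ee_pos: [565.1, -270.1, 72.6]
tool_rot: [-2.175, -2.266, 0.0]
force: [0.8, 0.3, -1.0]
width: 30.1
grip_force: 0.0
```

>>> jog_arm([
  [[0, 0, 0, 0], [0, 0, 0, 0], [0, 0, 0, 0], [0, 0, 0, 0]],
], grip=0)

```text
t: 25.1
ee_pos: [565.3, -270.2, 73.3]
tool_rot: [2.175, 2.266, 0.0]
force: [-0.3, 0.8, 3.1]
width: 7.4
grip_force: 59.1
```

>>> jog_arm([
  [[0, 0, -0.03, 0], [0, 0, -0.08, 0], [0, 0, -0.14, 0], [0, 0, -0.19, 0], [0, 0, -0.2, 0]],
])

```text
t: 25.72
ee_pos: [565.9, -270.5, 277.7]
tool_rot: [2.17, 2.261, 0.003]
force: [0.3, -0.8, 0.1]
width: 7.4
grip_force: 58.8
```

>>> jog_arm([
  [[0.04, 0, 0, 0], [0.1, 0, 0, 0.1], [0.16, 0, 0, 0.25], [0.22, 0, 0, 0.4], [0.28, 0, 0, 0.47]],
])

```text
t: 26.35
ee_pos: [552.9, 11.5, 271.3]
tool_rot: [-2.427, -1.993, 0.003]
force: [1.0, 0.0, 0.5]
width: 7.3
grip_force: 58.8
```

Run:
```python
from h import *
bask(0,5,272)
```

```text
shift [ 0.208  -0.0458 -0.0007] turn -0.004 h 78.8 tilt [-0.002  0.    -1.   ]
```

>>> jog_arm([
  [[0.05, -0.011, 0, 0], [0.1, -0.022, 0, 0], [0.15, -0.034, 0, 0], [0.2, -0.046, 0, 0], [0.2, -0.046, 0, 0]],
])

```text
t: 26.98
ee_pos: [546.0, 217.8, 270.8]
tool_rot: [-2.42, -2.001, 0.004]
force: [-0.0, -0.0, 0.3]
width: 7.4
grip_force: 58.8
```

>>> jog_arm([
  [[0, 0, 0.03, 0], [0, 0, 0.07, 0], [0, 0, 0.095, 0], [0, 0, 0.1, 0], [0, 0, 0.1, 0]],
])

```text
t: 27.6
ee_pos: [547.3, 214.2, 173.1]
tool_rot: [2.427, 1.995, -0.0]
force: [0.6, 1.1, 0.0]
width: 7.6
grip_force: 58.8
```

Run:
```python
from h import *
bask(-2,0,170)
```

```text
shift [ 0.0052 -0.0028  0.0031] turn -0.002 h 78.8 tilt [-0. -0. -1.]
```

>>> jog_arm([
  [[0, -0.003, 0.003, 0], [0, -0.003, 0.003, 0], [0, -0.003, 0.003, 0]],
], grip=22)

```text
t: 27.98
ee_pos: [544.3, 215.4, 170.5]
tool_rot: [2.426, 1.996, 0.001]
force: [-0.6, 0.5, -0.6]
width: 22.2
grip_force: 0.0
```

>>> jog_arm([
  [[0, 0, -0.03, 0], [0, 0, -0.07, 0], [0, 0, -0.105, 0], [0, 0, -0.105, 0]],
])

```text
t: 28.48
ee_pos: [545.0, 215.6, 279.0]
tool_rot: [2.424, 1.994, 0.011]
force: [0.0, 0.8, -0.1]
width: 22.1
grip_force: 0.0
```

```bash
python3 chk.py
python3 - <<'E'
from h import *
im=snap("top","pics/t5.png"); cv2.imwrite("pics/t5c.png",cv2.resize(im[190:330,100:270,::-1],None,fx=3.4,fy=3.4))
mv(488.7,-248,272,93.2)
E
```

```text
curette meandiff 14.75
scalpel meandiff 9.52
forceps meandiff 7.29
clamp meandiff 7.07
chisel meandiff 7.14
[([428.0, 211.0], 130), ([452.0, 245.0], 201), ([372.0, 265.0], 232), ([376.0, 296.0], 409)]
shift [-0.4653  0.0349  0.0027] turn -0.5 h 78.9 tilt [ 0. -0. -1.]
```

View pics/t5c.png

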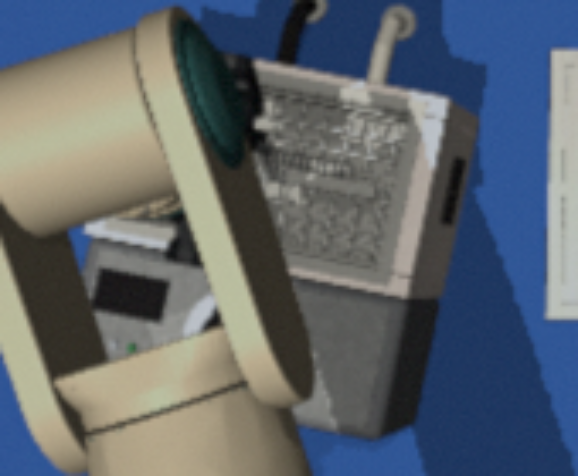

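The crop shows the curette at (310,163) and the scalpel at (330,188), both lying in the basket. Forceps next.

>>> jog_arm([
  [[-0.04, 0.003, 0, 0], [-0.1, 0.0075, 0, -0.1], [-0.16, 0.012, 0, -0.25], [-0.22, 0.0165, 0, -0.4], [-0.28, 0.021, 0, -0.5]],
], grip=40)

```text
t: 29.2
ee_pos: [509.8, -65.2, 273.2]
tool_rot: [-2.154, -2.284, 0.002]
force: [0.6, -0.9, -0.1]
width: 39.8
grip_force: 0.0
```

Run:
```python
from h import *
mv(488.7,-248,110,93.2)
```

```text
shift [-0.1814 -0.0313  0.1632] turn 0.005 h 93.3 tilt [-0.002  0.    -1.   ]
```

>>> jog_arm([
  [[-0.055, -0.01, 0, 0], [-0.11, -0.02, 0.03, 0], [-0.165, -0.028, 0.06, 0], [-0.178, -0.031, 0.11, 0], [-0.178, -0.031, 0.16, 0]],
])

```text
t: 29.82
ee_pos: [488.5, -244.0, 111.8]
tool_rot: [-2.16, -2.279, 0.001]
force: [-0.3, 0.8, -0.6]
width: 40.1
grip_force: 0.0
```

>>> jog_arm([
  [[0, 0, 0, 0], [0, 0, 0, 0]],
])

```text
t: 30.08
ee_pos: [490.4, -243.0, 116.4]
tool_rot: [2.157, 2.282, 0.0]
force: [0.2, 0.9, -0.0]
width: 39.7
grip_force: 0.0
```

Run:
```python
from h import *
mv(488.7,-248,73.5,93.2)
```

```text
shift [-0.0048 -0.002   0.0429] turn 0.001 h 93.2 tilt [ 0.001 -0.001 -1.   ]
```

>>> jog_arm([
  [[-0.005, -0.002, 0.015, 0], [-0.005, -0.002, 0.03, 0], [-0.005, -0.002, 0.042, 0], [-0.005, -0.002, 0.042, 0]],
])

```text
t: 30.58
ee_pos: [487.9, -247.9, 72.1]
tool_rot: [-2.158, -2.282, 0.0]
force: [0.3, 0.0, -0.9]
width: 40.2
grip_force: 0.0
```

>>> jog_arm([
  [[0, 0, 0, 0], [0, 0, 0, 0], [0, 0, 0, 0], [0, 0, 0, 0], [0, 0, 0, 0]],
], grip=0)

```text
t: 31.2
ee_pos: [488.3, -248.1, 73.2]
tool_rot: [2.158, 2.282, 0.0]
force: [0.7, 0.6, 2.7]
width: 9.3
grip_force: 60.4
```

>>> jog_arm([
  [[0, 0, -0.03, 0], [0, 0, -0.08, 0], [0, 0, -0.14, 0], [0, 0, -0.19, 0], [0, 0, -0.2, 0]],
])

```text
t: 31.82
ee_pos: [488.7, -248.5, 277.0]
tool_rot: [2.154, 2.278, 0.002]
force: [-0.8, -0.5, -1.1]
width: 9.4
grip_force: 60.0
```

>>> jog_arm([
  [[0.04, 0.007, 0, 0], [0.1, 0.018, 0, 0.1], [0.16, 0.029, 0, 0.25], [0.22, 0.04, 0, 0.4], [0.28, 0.05, 0, 0.5]],
])

```text
t: 32.45
ee_pos: [521.8, 36.2, 271.3]
tool_rot: [-2.427, -1.992, 0.003]
force: [0.3, -0.7, -0.2]
width: 9.3
grip_force: 60.0
```

Run:
```python
from h import *
bask(-6,-4,272)
```

```text
shift [ 0.1808 -0.0165 -0.0008] turn -0.005 h 78.8 tilt [-0.003 -0.    -1.   ]
```

>>> jog_arm([
  [[0.05, -0.006, 0, 0], [0.1, -0.012, 0, 0], [0.15, -0.018, 0, 0], [0.18, -0.022, 0, 0], [0.18, -0.022, 0, 0]],
])

```text
t: 33.08
ee_pos: [534.8, 216.8, 270.8]
tool_rot: [-2.422, -1.999, 0.005]
force: [0.1, -1.2, -0.0]
width: 9.5
grip_force: 60.0
```

>>> jog_arm([
  [[0, 0, 0.03, 0], [0, 0, 0.07, 0], [0, 0, 0.09, 0], [0, 0, 0.099, 0], [0, 0, 0.099, 0]],
])

```text
t: 33.7
ee_pos: [535.3, 214.5, 173.4]
tool_rot: [-2.427, -1.995, 0.002]
force: [0.8, -0.4, -0.8]
width: 8.7
grip_force: 60.0
```

>>> jog_arm([
  [[0, 0, 0, 0], [0, 0, 0, 0], [0, 0, 0, 0]],
], grip=22)

```text
t: 34.08
ee_pos: [536.1, 215.2, 175.4]
tool_rot: [2.425, 1.995, 0.004]
force: [3.0, -2.0, 6.3]
width: 21.9
grip_force: 0.0
```

>>> jog_arm([
  [[0, 0, -0.03, 0], [0, 0, -0.07, 0], [0, 0, -0.1, 0], [0, 0, -0.1, 0]],
])

```text
t: 34.58
ee_pos: [535.9, 215.6, 276.7]
tool_rot: [2.425, 1.995, 0.007]
force: [0.2, -0.1, 0.2]
width: 22.2
grip_force: 0.0
```

```bash
python3 chk.py
python3 - <<'E'
from h import *
mv(543,-433,272,85.3)
E
```

```text
curette meandiff 14.64
scalpel meandiff 9.39
forceps meandiff 10.7
clamp meandiff 6.91
chisel meandiff 7.02
[([428.0, 211.0], 131), ([452.0, 245.0], 199), ([376.0, 296.0], 412)]
shift [-0.6348  0.1322  0.002 ] turn -0.223 h 78.9 tilt [ 0.001  0.    -1.   ]
```

Forceps are in. Chisel next.

>>> jog_arm([
  [[-0.04, 0.008, 0, 0], [-0.1, 0.021, 0, -0.1], [-0.16, 0.033, 0, -0.22], [-0.22, 0.046, 0, -0.22], [-0.28, 0.058, 0, -0.22]],
], grip=40)

```text
t: 35.25
ee_pos: [537.5, -72.5, 271.7]
tool_rot: [-2.31, -2.125, 0.003]
force: [1.0, -0.7, -0.2]
width: 39.6
grip_force: 0.0
```

>>> jog_arm([
  [[-0.06, 0.006, 0, 0], [-0.12, 0.012, 0, 0], [-0.18, 0.018, 0, 0], [-0.24, 0.024, 0, 0], [-0.28, 0.028, 0, 0]],
])

```text
t: 35.88
ee_pos: [541.8, -354.4, 271.0]
tool_rot: [-2.312, -2.122, 0.001]
force: [0.8, -0.2, 0.1]
width: 39.6
grip_force: 0.0
```

Run:
```python
from h import *
mv(542,-440,110,85.3)
```

```text
shift [-0.0856  0.0081  0.1608] turn -0.007 h 85.1 tilt [-0.003  0.002 -1.   ]
```

>>> jog_arm([
  [[-0.03, 0.003, 0.04, 0], [-0.06, 0.006, 0.08, 0], [-0.082, 0.008, 0.12, 0], [-0.082, 0.008, 0.158, 0], [-0.082, 0.008, 0.158, 0]],
])

```text
t: 36.5
ee_pos: [541.7, -432.8, 109.3]
tool_rot: [-2.305, -2.118, 0.002]
force: [-0.4, 0.3, -0.2]
width: 39.7
grip_force: 0.0
```

>>> jog_arm([
  [[0, 0, 0, 0], [0, 0, 0, 0]],
])

```text
t: 36.75
ee_pos: [544.7, -434.8, 118.6]
tool_rot: [2.309, 2.124, 0.001]
force: [-0.2, -0.0, 0.3]
width: 40.1
grip_force: 0.0
```

Run:
```python
from h import *
mv(542,-440,73.5,85.3)
```

```text
shift [-0.0053 -0.0024  0.0451] turn -0.003 h 85.2 tilt [ 0.003 -0.003 -1.   ]
```

>>> jog_arm([
  [[-0.005, -0.002, 0.015, 0], [-0.005, -0.002, 0.03, 0], [-0.005, -0.002, 0.044, 0], [-0.005, -0.002, 0.044, 0]],
])

```text
t: 37.25
ee_pos: [541.4, -439.3, 71.4]
tool_rot: [-2.312, -2.126, 0.0]
force: [1.6, -0.4, 0.1]
width: 39.8
grip_force: 0.0
```

>>> jog_arm([
  [[0, 0, 0, 0], [0, 0, 0, 0], [0, 0, 0, 0], [0, 0, 0, 0], [0, 0, 0, 0]],
], grip=0)

```text
t: 37.88
ee_pos: [541.8, -439.9, 73.2]
tool_rot: [2.311, 2.125, -0.0]
force: [-2.0, -0.1, 7.9]
width: 9.7
grip_force: 62.0
```

>>> jog_arm([
  [[0, 0, -0.03, 0], [0, 0, -0.08, 0], [0, 0, -0.14, 0], [0, 0, -0.19, 0], [0, 0, -0.2, 0]],
])

```text
t: 38.5
ee_pos: [542.1, -439.8, 276.4]
tool_rot: [2.307, 2.121, 0.001]
force: [-0.6, -0.2, -0.4]
width: 9.9
grip_force: 59.8
```

>>> jog_arm([
  [[0.04, -0.003, 0, 0], [0.1, -0.008, 0, 0], [0.16, -0.012, 0, 0], [0.22, -0.017, 0, 0], [0.28, -0.021, 0, 0]],
])

```text
t: 39.12
ee_pos: [543.4, -156.5, 269.6]
tool_rot: [-2.311, -2.124, 0.002]
force: [0.9, 0.1, -0.6]
width: 10.1
grip_force: 59.8
```

>>> jog_arm([
  [[0.05, -0.004, 0, 0.1], [0.11, -0.008, 0, 0.22], [0.16, -0.012, 0, 0.22], [0.21, -0.016, 0, 0.22], [0.24, -0.018, 0, 0.22]],
])

```text
t: 39.75
ee_pos: [545.5, 84.4, 269.6]
tool_rot: [-2.423, -1.997, 0.004]
force: [0.5, -0.2, -0.7]
width: 9.9
grip_force: 59.8
```

Run:
```python
from h import *
bask(8,0,272)
```

```text
shift [ 0.133  -0.0159 -0.0025] turn 0.003 h 79.0 tilt [-0.003 -0.    -1.   ]
```

>>> jog_arm([
  [[0.05, -0.006, 0, 0], [0.09, -0.011, 0, 0], [0.127, -0.016, 0, 0], [0.127, -0.016, 0, 0]],
])

```text
t: 40.25
ee_pos: [554.3, 212.0, 269.2]
tool_rot: [-2.421, -1.999, 0.005]
force: [-0.3, -0.4, -0.3]
width: 9.6
grip_force: 59.8
```

>>> jog_arm([
  [[0, 0, 0.03, 0], [0, 0, 0.07, 0], [0, 0, 0.09, 0], [0, 0, 0.093, 0], [0, 0, 0.093, 0]],
])

```text
t: 40.88
ee_pos: [555.2, 209.4, 179.1]
tool_rot: [2.426, 1.995, 0.0]
force: [0.6, -0.3, -0.4]
width: 9.6
grip_force: 59.8
```

>>> jog_arm([
  [[0, 0, 0, 0], [0, 0, 0, 0], [0, 0, 0, 0]],
], grip=22)

```text
t: 41.25
ee_pos: [555.1, 209.9, 179.4]
tool_rot: [2.426, 1.996, 0.001]
force: [0.4, 0.3, 0.3]
width: 22.0
grip_force: 0.0
```

>>> jog_arm([
  [[0, 0, -0.03, 0], [0, 0, -0.07, 0], [0, 0, -0.094, 0], [0, 0, -0.094, 0]],
])

```text
t: 41.75
ee_pos: [555.6, 210.0, 275.3]
tool_rot: [2.425, 1.995, 0.007]
force: [0.2, -0.1, 0.1]
width: 22.1
grip_force: 0.0
```

```bash
python3 chk.py
python3 - <<'E'
from h import *
mv(411.6,-243,272,83.4)
E
```

```text
curette meandiff 15.01
scalpel meandiff 9.86
forceps meandiff 11.07
clamp meandiff 7.57
chisel meandiff 12.71
[([428.0, 211.0], 130), ([376.0, 296.0], 417)]
shift [-0.4721 -0.0535  0.0008] turn -0.158 h 78.9 tilt [ 0.001  0.    -1.   ]
```

The clamp is last.

>>> jog_arm([
  [[-0.04, -0.004, 0, 0], [-0.1, -0.011, 0, -0.1], [-0.16, -0.018, 0, -0.158], [-0.22, -0.025, 0, -0.158], [-0.28, -0.032, 0, -0.158]],
], grip=40)

```text
t: 42.42
ee_pos: [468.2, -60.3, 270.9]
tool_rot: [-2.344, -2.089, 0.003]
force: [0.1, -0.3, -0.2]
width: 40.1
grip_force: 0.0
```

Run:
```python
from h import *
mv(411.8,-242,110,83.4)
```

```text
shift [-0.187  -0.0349  0.161 ] turn 0.001 h 83.4 tilt [-0.003  0.    -1.   ]
```

>>> jog_arm([
  [[-0.055, -0.01, 0, 0], [-0.11, -0.021, 0.03, 0], [-0.165, -0.031, 0.06, 0], [-0.183, -0.035, 0.11, 0], [-0.183, -0.035, 0.155, 0]],
])

```text
t: 43.05
ee_pos: [412.0, -237.3, 114.4]
tool_rot: [-2.346, -2.085, 0.002]
force: [1.7, 0.9, -0.4]
width: 39.7
grip_force: 0.0
```

>>> jog_arm([
  [[0, 0, 0, 0], [0, 0, 0, 0]],
])

```text
t: 43.3
ee_pos: [414.4, -236.6, 119.0]
tool_rot: [2.344, 2.09, 0.0]
force: [0.9, 0.0, 0.5]
width: 39.8
grip_force: 0.0
```

Run:
```python
from h import *
mv(411.8,-242,73.5,83.4)
```

```text
shift [-0.0057 -0.002   0.0455] turn 0.001 h 83.4 tilt [ 0.001 -0.001 -1.   ]
```

>>> jog_arm([
  [[-0.005, -0.002, 0.015, 0], [-0.005, -0.002, 0.03, 0], [-0.005, -0.002, 0.044, 0], [-0.005, -0.002, 0.044, 0]],
])

```text
t: 43.8
ee_pos: [410.8, -240.9, 72.7]
tool_rot: [-2.344, -2.089, 0.001]
force: [0.9, 0.9, 0.7]
width: 40.1
grip_force: 0.0
```

>>> jog_arm([
  [[0, 0, 0, 0], [0, 0, 0, 0], [0, 0, 0, 0], [0, 0, 0, 0], [0, 0, 0, 0]],
], grip=0)

```text
t: 44.42
ee_pos: [411.6, -241.5, 74.5]
tool_rot: [2.345, 2.089, 0.0]
force: [-0.1, 1.3, 4.6]
width: 7.6
grip_force: 59.8
```

>>> jog_arm([
  [[0, 0, -0.03, 0], [0, 0, -0.08, 0], [0, 0, -0.14, 0], [0, 0, -0.19, 0], [0, 0, -0.2, 0]],
])

```text
t: 45.05
ee_pos: [411.9, -241.7, 277.5]
tool_rot: [2.341, 2.086, 0.002]
force: [-0.2, 0.2, -0.9]
width: 7.5
grip_force: 59.1
```

Run:
```python
from h import *
bask(0,0,272)
```

```text
shift [0.4738 0.0817 0.0045] turn 0.157 h 83.4 tilt [ 0.005 -0.004 -1.   ]
```

>>> jog_arm([
  [[0.04, 0.007, 0, 0], [0.1, 0.017, 0, 0.1], [0.16, 0.028, 0, 0.157], [0.22, 0.038, 0, 0.157], [0.28, 0.048, 0, 0.157]],
])

```text
t: 45.68
ee_pos: [490.9, 33.3, 272.1]
tool_rot: [-2.425, -1.995, 0.003]
force: [0.5, -0.5, -0.1]
width: 7.6
grip_force: 59.1
```

Run:
```python
from h import *
bask(0,-9,272)
```

```text
shift [ 1.846e-01  1.970e-02 -1.000e-04] turn 0.0 h 78.9 tilt [-0.003 -0.    -1.   ]
```

>>> jog_arm([
  [[0.05, 0.005, 0, 0], [0.1, 0.01, 0, 0], [0.15, 0.015, 0, 0], [0.181, 0.018, 0, 0], [0.181, 0.018, 0, 0]],
])

```text
t: 46.3
ee_pos: [543.2, 207.2, 271.3]
tool_rot: [-2.422, -1.999, 0.006]
force: [-1.0, -0.2, -0.6]
width: 7.6
grip_force: 59.1
```

>>> jog_arm([
  [[0, 0, 0.03, 0], [0, 0, 0.06, 0], [0, 0, 0.08, 0], [0, 0, 0.091, 0], [0, 0, 0.091, 0]],
])

```text
t: 46.92
ee_pos: [543.2, 204.9, 181.9]
tool_rot: [-2.426, -1.995, 0.003]
force: [-0.1, -0.1, -0.8]
width: 7.4
grip_force: 59.1
```

>>> jog_arm([
  [[0, 0, 0, 0], [0, 0, 0, 0], [0, 0, 0, 0]],
], grip=22)

```text
t: 47.3
ee_pos: [543.8, 205.6, 183.5]
tool_rot: [2.425, 1.996, 0.002]
force: [-0.0, -1.2, -0.7]
width: 22.2
grip_force: 0.0
```

>>> jog_arm([
  [[0, 0, -0.03, 0], [0, 0, -0.07, 0], [0, 0, -0.1, 0], [0, 0, -0.1, 0]],
])

```text
t: 47.8
ee_pos: [544.3, 205.8, 286.2]
tool_rot: [2.424, 1.995, 0.009]
force: [0.5, 0.0, -0.8]
width: 21.9
grip_force: 0.0
```

Run:
```python
from h import *
mv(544.3,-20.2,290,121.3)
```

```text
shift [-0.2218  0.0435 -0.0042] turn -1.479 h 78.9 tilt [ 0.006  0.002 -1.   ]
```

Run:
```python
from h import *
im=snap("top","pics/t6.png"); x0,y0=245,185; c=im[y0:320,x0:322].astype(int)
m=((c[:,:,0]>110)).astype(np.uint8); m=cv2.morphologyEx(m,cv2.MORPH_CLOSE,np.ones((9,9)))
k,l,st,ce=cv2.connectedComponentsWithStats(m); i=1+st[1:,4].argmax(); print(st[i])
p=cv2.findContours((l==i).astype(np.uint8),0,2)[0][0][:,0,:]+[x0,y0]; w=ray("top",p,11)[:,:2].astype(np.float32)
print(cv2.minAreaRect(w))
g=c.max(2); m=(g<60).astype(np.uint8); k,l,st,ce=cv2.connectedComponentsWithStats(m); i=1+st[1:,4].argmax(); print("knob",st[i],ray("top",ce[i]+[x0,y0],47))
cv2.imwrite("pics/t6c.png",cv2.resize(im[180:325,90:330,::-1],None,fx=3.2,fy=3.2))
```

```text
[  15   19   55   81 4151]
((544.514404296875, -22.80597686767578), (137.0787811279297, 207.07537841796875), 89.129150390625)
knob [37 53 11 11 92] [[543.95917299 -23.76337098  47.        ]]
```

View pics/t6c.png

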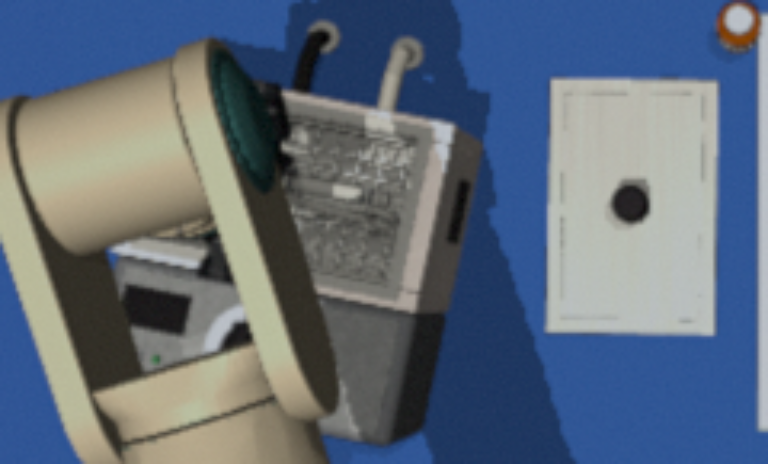

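The lid is square on the counter, with its plate at about -90.9°. Moving over it, then checking the basket.

>>> jog_arm([
  [[-0.05, 0.01, 0, 0], [-0.1, 0.02, 0, 0], [-0.16, 0.031, 0, 0], [-0.221, 0.043, 0, 0], [-0.221, 0.043, 0, 0]],
], grip=85)

```text
t: 48.48
ee_pos: [542.6, -23.3, 280.9]
tool_rot: [-2.43, -1.988, 0.004]
force: [-0.7, 1.6, -0.6]
width: 85.0
grip_force: 0.0
```

Run:
```python
from h import *
im=snap("top","pics/t7.png"); im2=snap("scene","pics/s7.png")
a=cv2.resize(im[195:285,110:250,::-1],None,fx=4,fy=4,interpolation=cv2.INTER_CUBIC); b=cv2.resize(im2[250:410,390:550,::-1],(360,360),interpolation=cv2.INTER_CUBIC)
cv2.imwrite("pics/b7.png",np.hstack([a[:, :430],b])[:, :790])
mv(544.3,-20.2,170,78.9)
```

```text
shift [-1.000e-04  1.700e-03  1.114e-01] turn -0.002 h 78.8 tilt [-0.002  0.001 -1.   ]
```

View pics/b7.png

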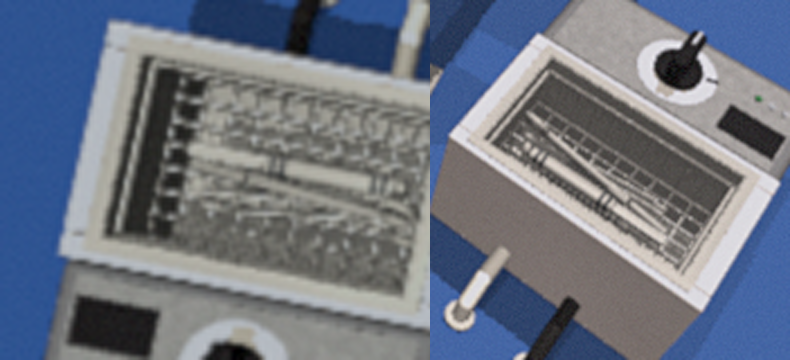

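Both views show the instruments lying on the basket floor, well below the rim. I'll confirm the mat has no instruments left and grip the lid.

>>> jog_arm([
  [[0, 0.001, 0.04, 0], [0, 0.001, 0.08, 0], [0, 0.001, 0.11, 0], [0, 0.001, 0.14, 0], [0, 0.001, 0.14, 0]],
])

```text
t: 49.2
ee_pos: [542.7, -18.1, 139.8]
tool_rot: [-2.42, -1.996, 0.007]
force: [-0.8, -1.1, 0.3]
width: 85.0
grip_force: 0.0
```

```bash
python3 chk.py
python3 - <<'E'
from h import *
mv(544.3,-20.2,90.5,78.9)
E
```

```text
curette meandiff 16.47
scalpel meandiff 11.85
forceps meandiff 12.54
clamp meandiff 14.68
chisel meandiff 14.28
[([428.0, 211.0], 130)]
shift [-0.0016  0.001   0.0515] turn 0.004 h 79.0 tilt [-0.003  0.    -1.   ]
```

>>> jog_arm([
  [[-0.001, 0.001, 0.02, 0], [-0.001, 0.001, 0.04, 0], [-0.001, 0.001, 0.049, 0], [-0.001, 0.001, 0.049, 0], [-0.001, 0.001, 0.049, 0]],
])

```text
t: 49.88
ee_pos: [545.7, -20.9, 95.2]
tool_rot: [2.424, 1.996, 0.002]
force: [0.5, -0.3, 0.6]
width: 85.0
grip_force: 0.0
```

Run:
```python
from h import *
mv(544.3,-20.2,90.5,78.9)
```

```text
shift [ 0.0004 -0.0015  0.0047] turn 0.001 h 78.9 tilt [ 0.002 -0.    -1.   ]
```

>>> jog_arm([
  [[0, -0.001, 0.004, 0], [0, -0.001, 0.004, 0], [0, -0.001, 0.004, 0]],
])

```text
t: 50.25
ee_pos: [544.0, -20.8, 89.9]
tool_rot: [2.426, 1.996, -0.0]
force: [0.6, -0.1, 0.7]
width: 84.9
grip_force: 0.0
```

>>> jog_arm([
  [[0, 0, 0, 0], [0, 0, 0, 0], [0, 0, 0, 0], [0, 0, 0, 0], [0, 0, 0, 0]],
], grip=10)

```text
t: 50.88
ee_pos: [544.7, -20.9, 90.6]
tool_rot: [2.425, 1.995, 0.002]
force: [3.7, -0.8, 3.3]
width: 28.5
grip_force: 60.0
```

>>> jog_arm([
  [[0, 0, -0.02, 0], [0, 0, -0.07, 0], [0, 0, -0.13, 0], [0, 0, -0.19, 0], [0, 0, -0.24, 0]],
])

```text
t: 51.5
ee_pos: [543.5, -20.7, 331.0]
tool_rot: [-2.425, -1.996, 0.002]
force: [0.6, -0.8, -3.9]
width: 28.2
grip_force: 60.2
```

>>> jog_arm([
  [[0, 0, 0, -0.2], [0, 0, 0, -0.4], [0, 0, 0, -0.6], [0, 0, 0, -0.8], [0, 0, 0, -0.93]],
])

```text
t: 52.12
ee_pos: [543.6, -20.7, 328.1]
tool_rot: [-1.895, -2.501, 0.003]
force: [-0.4, 0.6, -3.1]
width: 28.2
grip_force: 60.2
```

>>> jog_arm([
  [[0, 0, 0, -0.2], [0, 0, 0, -0.4], [0, 0, 0, -0.6], [0, 0, 0, -0.8], [0, 0, 0, -0.93]],
])

```text
t: 52.75
ee_pos: [543.6, -20.7, 328.1]
tool_rot: [-1.268, -2.87, 0.002]
force: [0.7, 0.1, -3.2]
width: 27.8
grip_force: 60.2
```

>>> jog_arm([
  [[0, 0, 0, -0.2], [0, 0, 0, -0.4], [0, 0, 0, -0.6], [0, 0, 0, -0.8], [0, 0, 0, -0.925]],
])

```text
t: 53.38
ee_pos: [543.5, -20.7, 328.0]
tool_rot: [-0.576, -3.084, 0.001]
force: [-0.0, 0.4, -4.1]
width: 28.4
grip_force: 60.2
```

Run:
```python
from h import *
im=snap("top","pics/t8.png")
mv(547.5,218.4,330,158.7)
cv2.imwrite("pics/t8c.png",cv2.resize(im[150:330,90:420,::-1],None,fx=2.4,fy=2.4))
```

```text
shift [ 0.0822  0.2246 -0.0018] turn 0.009 h 159.0 tilt [-0.004  0.    -1.   ]
```

>>> jog_arm([
  [[0.01, 0.027, 0, 0], [0.03, 0.082, 0, 0], [0.05, 0.137, 0, 0], [0.07, 0.19, 0, 0], [0.082, 0.224, 0, 0]],
])

```text
t: 54.05
ee_pos: [548.2, 220.2, 328.2]
tool_rot: [-0.579, -3.085, 0.002]
force: [-0.2, -0.2, -4.4]
width: 28.1
grip_force: 60.3
```

>>> jog_arm([
  [[0, 0, 0.03, 0], [0, 0, 0.055, 0], [0, 0, 0.07, 0], [0, 0, 0.07, 0], [0, 0, 0.07, 0]],
])

```text
t: 54.68
ee_pos: [549.3, 217.6, 261.1]
tool_rot: [0.581, 3.086, 0.001]
force: [0.5, -0.2, -3.5]
width: 28.5
grip_force: 60.4
```

Run:
```python
from h import *
im=snap("scene","pics/s9.png"); cv2.imwrite("pics/s9c.png",cv2.resize(im[220:440,370:590,::-1],(594,594),interpolation=cv2.INTER_CUBIC))
s=ctrl.sense();print(s["ee_pos"],s["force"],s["width"]); mv(547.5,218.4,234,158.7)
```

```text
[549.42837474 217.69280258 261.36422538] [ 0.67409716 -0.16259993 -3.52243014] 28.034647748641152
shift [ 0.0021 -0.0001  0.0274] turn -0.001 h 158.7 tilt [ 0.002  0.001 -1.   ]
```

View pics/s9c.png

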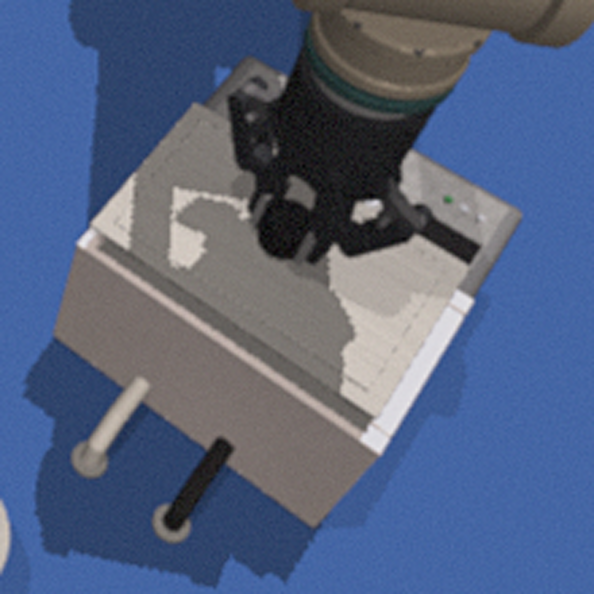

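The lid's rear edge, (93,230)–(362,417), runs parallel to the housing edge, (80,240)–(375,450). Lowering it gently.

>>> jog_arm([
  [[0.002, 0, 0.005, 0], [0.002, 0, 0.011, 0], [0.002, 0, 0.016, 0], [0.002, 0, 0.02, 0], [0.002, 0, 0.02, 0]],
])

```text
t: 55.35
ee_pos: [547.2, 218.4, 240.3]
tool_rot: [0.581, 3.087, -0.0]
force: [-1.3, 0.7, -1.6]
width: 28.2
grip_force: 60.6
```

>>> jog_arm([
  [[0, 0, 0.002, 0], [0, 0, 0.004, 0], [0, 0, 0.006, 0], [0, 0, 0.008, 0], [0, 0, 0.008, 0]],
])

```text
t: 55.98
ee_pos: [547.3, 218.7, 232.6]
tool_rot: [0.58, 3.087, 0.002]
force: [-1.6, 1.6, 5.2]
width: 27.7
grip_force: 62.0
```

Run:
```python
from h import *
s=ctrl.sense();print(s["force"],s["wrist_torque"],s["width"]); mv(547.5,218.4,233,158.7)
```

```text
[-1.58617124  1.58973438  5.15801873] [ 0.30547382  0.29070768 -0.08880089] 27.703861202354222
shift [-0.0003 -0.0002 -0.0004] turn 0.0 h 158.7 tilt [ 0.001  0.001 -1.   ]
```

>>> jog_arm([
  [[0, 0, 0, 0], [0, 0, 0, 0], [0, 0, 0, 0], [0, 0, 0, 0]],
], grip=85)

```text
t: 56.48
ee_pos: [547.2, 218.4, 231.7]
tool_rot: [-0.581, -3.087, 0.0]
force: [-0.3, 1.0, 0.1]
width: 85.0
grip_force: 0.0
```

>>> jog_arm([
  [[0, 0, -0.02, 0], [0, 0, -0.06, 0], [0, 0, -0.09, 0], [0, 0, -0.09, 0]],
])

```text
t: 56.98
ee_pos: [547.7, 218.6, 324.9]
tool_rot: [0.58, 3.082, 0.004]
force: [0.2, 1.0, -0.4]
width: 85.1
grip_force: 0.0
```

>>> jog_arm([
  [[-0.04, -0.06, 0, 0.35], [-0.08, -0.12, 0, 0.7], [-0.12, -0.18, 0, 1], [-0.12, -0.2, 0, 1]],
])

```text
t: 57.48
ee_pos: [586.3, -14.0, 319.6]
tool_rot: [-1.33, -2.844, 0.002]
force: [0.7, 0.5, 0.1]
width: 85.3
grip_force: 0.0
```

Run:
```python
from h import *
a=snap("top","pics/t10.png"); b=snap("scene","pics/s10.png"); s=ctrl.sense(); print(s["ee_pos"])
A=cv2.resize(a[190:320,110:250,::-1],None,fx=3,fy=3,interpolation=cv2.INTER_CUBIC); B=cv2.resize(b[225:420,375:585,::-1],(420,390),interpolation=cv2.INTER_CUBIC)[:, :375]
cv2.imwrite("pics/b10.png",np.hstack([A,B]))
```

```text
[586.01414754 -15.78030103 319.86512242]
```

View pics/b10.png

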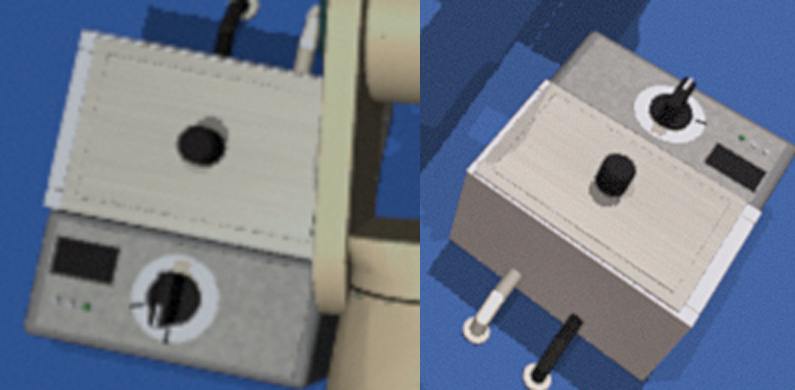

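Run:
```python
from h import *
mv(430.2,243.1,290,168.9)
for n,bx in(("scene0.png s10.png",(385,265,550,410)),("top0.png t10.png",(118,195,215,285))):
    p,q=[cv2.cvtColor(cv2.imread("pics/"+f),cv2.COLOR_BGR2GRAY).astype(int) for f in n.split()]; x0,y0,x1,y1=bx; d=abs(p-q)[y0:y1,x0:x1]; print(n,d.mean().round(2),(d>40).sum())
    print(cv2.phaseCorrelate(p[y0:y1,x0:x1].astype(float),q[y0:y1,x0:x1].astype(float)))
```

```text
shift [0.2987 0.0457 0.03  ] turn -1.367 h 129.7 tilt [-0.003 -0.001 -1.   ]
scene0.png s10.png 6.59 329
((-0.1708194333331079, -0.16360690017948798), 0.9980117963361098)
top0.png t10.png 11.97 79
((0.36272221704658136, 0.1585735579859815), 0.9501359572121811)
```

The lid is back as it was, shifted by less than half a pixel. Now the dial.

>>> jog_arm([
  [[0.05, 0.008, 0, -0.2], [0.11, 0.017, 0, -0.4], [0.17, 0.026, 0, -0.6], [0.23, 0.035, 0, -0.8], [0.285, 0.044, 0, -1]],
], grip=50)

```text
t: 58.2
ee_pos: [434.7, 237.1, 320.7]
tool_rot: [-0.574, -3.088, 0.001]
force: [0.6, 0.3, -0.8]
width: 49.7
grip_force: 0.0
```

>>> jog_arm([
  [[0, 0, 0, -0.2], [0, 0, 0, -0.36], [0, 0, 0, -0.36]],
])

```text
t: 58.58
ee_pos: [436.0, 235.6, 320.8]
tool_rot: [-0.3, -3.126, 0.001]
force: [-0.9, -0.1, -0.3]
width: 49.8
grip_force: 0.0
```

Run:
```python
from h import *
mv(430.2,243.1,240,168.9)
```

```text
shift [0.007  0.0063 0.0808] turn 0.005 h 169.0 tilt [-0.001 -0.001 -1.   ]
```

>>> jog_arm([
  [[0.007, 0.006, 0.03, 0], [0.007, 0.006, 0.06, 0], [0.007, 0.006, 0.075, 0], [0.007, 0.006, 0.075, 0], [0.007, 0.006, 0.075, 0]],
])

```text
t: 59.2
ee_pos: [431.3, 242.3, 248.1]
tool_rot: [0.302, 3.125, 0.001]
force: [-0.3, 0.1, 0.5]
width: 50.3
grip_force: 0.0
```

Run:
```python
from h import *
mv(430.2,243.1,219.5,168.9)
```

```text
shift [0.0013 0.0005 0.0286] turn 0.003 h 169.0 tilt [ 0.002  0.001 -1.   ]
```

>>> jog_arm([
  [[0.001, 0.001, 0.01, 0], [0.001, 0.001, 0.02, 0], [0.001, 0.001, 0.027, 0], [0.001, 0.001, 0.027, 0]],
])

```text
t: 59.7
ee_pos: [429.8, 243.2, 219.0]
tool_rot: [-0.301, -3.126, 0.001]
force: [-1.2, 0.6, 0.2]
width: 49.8
grip_force: 0.0
```

>>> jog_arm([
  [[0, 0, 0, 0], [0, 0, 0, 0], [0, 0, 0, 0], [0, 0, 0, 0], [0, 0, 0, 0]],
], grip=5)

```text
t: 60.32
ee_pos: [430.8, 244.8, 221.7]
tool_rot: [0.3, 3.124, 0.007]
force: [0.8, 8.1, 4.3]
width: 13.0
grip_force: 62.7
```

>>> jog_arm([
  [[0, 0.002, 0, 0.2], [0, 0.002, 0, 0.4], [0, 0.002, 0, 0.6], [0, 0.002, 0, 0.8]],
])

```text
t: 60.82
ee_pos: [431.1, 245.8, 221.7]
tool_rot: [0.92, 3.001, 0.004]
force: [1.2, 3.3, 6.3]
width: 13.4
grip_force: 63.0
```

>>> jog_arm([
  [[0, 0, 0, 0.2], [0, 0, 0, 0.4], [0, 0, 0, 0.6], [0, 0, 0, 0.8]],
])

```text
t: 61.32
ee_pos: [431.5, 246.3, 221.8]
tool_rot: [1.497, 2.759, 0.008]
force: [4.6, 7.0, 4.0]
width: 13.3
grip_force: 62.1
```

>>> jog_arm([
  [[0, 0, 0, 0.2], [0, 0, 0, 0.4], [0, 0, 0, 0.6], [0, 0, 0, 0.76]],
])

```text
t: 61.82
ee_pos: [432.0, 246.6, 221.7]
tool_rot: [1.991, 2.427, 0.011]
force: [9.0, 8.5, 1.6]
width: 13.0
grip_force: 61.7
```

Run:
```python
from h import *
s=ctrl.sense();print(s["force"],s["wrist_torque"],s["width"]);mv(430.2,243.1,219.5,99.9)
```

```text
[8.96325138 8.53972629 1.61978392] [ 0.95070679 -0.99696726 -0.09705957] 13.005952864530395
shift [-0.0031 -0.0024  0.0022] turn 0.048 h 101.3 tilt [ 0.006  0.004 -1.   ]
```

Turned by about 67.7°. I release and retreat straight up.

>>> jog_arm([
  [[0, 0, 0, 0], [0, 0, 0, 0], [0, 0, 0, 0], [0, 0, 0, 0]],
], grip=50)

```text
t: 62.32
ee_pos: [430.4, 245.2, 219.7]
tool_rot: [-1.99, -2.431, 0.001]
force: [-1.1, 0.4, 0.9]
width: 50.0
grip_force: 0.0
```

>>> jog_arm([
  [[0, 0, -0.02, 0], [0, 0, -0.06, 0], [0, 0, -0.1, 0], [0, 0, -0.1, 0]],
])

```text
t: 62.82
ee_pos: [431.1, 245.6, 323.6]
tool_rot: [1.988, 2.429, 0.009]
force: [0.0, -0.8, -0.7]
width: 50.1
grip_force: 0.0
```

>>> jog_arm([
  [[-0.05, 0, 0, 0], [-0.1, 0, 0, 0], [-0.16, 0, 0, 0], [-0.22, 0, 0, 0], [-0.25, 0, 0, 0]],
])

```text
t: 63.45
ee_pos: [479.8, -2.3, 318.6]
tool_rot: [-1.992, -2.428, 0.002]
force: [-0.0, 0.9, -0.9]
width: 49.7
grip_force: 0.0
```

Run:
```python
from h import *
a=snap("top","pics/t11.png"); b=snap("scene","pics/s11.png")
A=cv2.resize(a[190:320,110:250,::-1],None,fx=3,fy=3,interpolation=cv2.INTER_CUBIC); B=cv2.resize(b[:,:600,::-1],(487,390))[:, :375]; B=cv2.resize(b[225:420,375:585,::-1],(420,390),interpolation=cv2.INTER_CUBIC)[:, :375]
cv2.imwrite("pics/b11.png",np.hstack([A,B]))
```

```text
(no output)
```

View pics/b11.png

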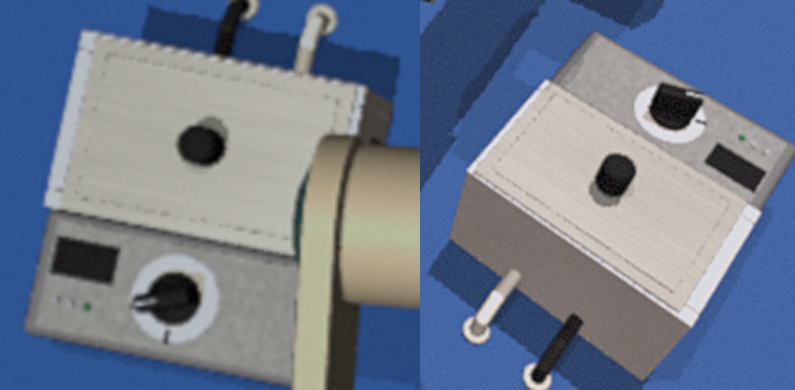

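View pics/s11.png

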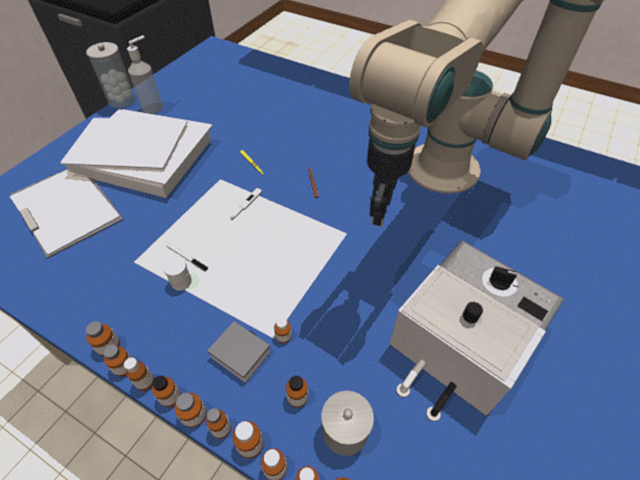

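The dial's white line now points at the on mark, at (145,300) in the crop. The lid is seated, no instruments are left on the mat, and the bystanders are where they were. Handing in.

```bash
python3 -c "
from bench import ctrl
print(ctrl.close_job())"
```

```text
the job is handed in; nothing more can be done
None
```

The job is done and handed in, with no verdict returned: all five instruments are in the basket, the lid is back on and looks flush in both views, the dial is at on, and nothing else on the counter looks to have moved.

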